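# Load a row of reagent bottles into the matching blocks of a dry bath

## Robot

A 7-joint arm with a two-finger parallel gripper is mounted at the origin on a cart in front of the work surface, level with it; the furniture and walls round the work are solid. World frame = base frame: x ahead of the robot, y to its left, z up, the work surface at z = 0. Lengths are in m, angles in rad, forces in N, time in s.
With the tool pointing down it reaches from about 0.425 to 0.925 m from the base axis. Payload 6.8 kg.
Tool frame: the origin (TCP) lies at the very end of the fingers, on their centre line; the grasp point (between the pads) lies 19 mm behind it (tcp_to_grasp is the distance from the TCP to the grasp point, in m); z points along the fingers, y is the direction in which the jaws open and shut (so a half turn about z gives the same grasp; the last joint's range is limited). The gripper opens to 85 mm and grips with 20 to 120 N. Pads are 22 mm wide; open, the fingers measure 114 mm over their backs; the gripper's body (76 mm by 85 mm) begins 54 mm behind the grasp point. The pads swing forward as they close: fully open they stand 13 mm farther back than shut.
Start: joints at [-1.21, 0.477, 0.022, 1.555, -0.011, 1.109, -0.083], TCP at [0.305, 0.602, 0.231] pointing down, gripper open.
Joint ranges: [-2.96, 2.96], [-0.34, 2.1], [-1.41, 1.46], [0.24, 2.44], [-1.37, 4.51], [0.17, 1.92], [-2.96, 2.96]. Speed limits (rad/s): [2.39, 2.39, 3.14, 3.14, 3.14, 3.14, 3.14].

## Interface

Orientations are given as a unit quaternion [w, x, y, z].
In Python, from station import * gives the robot as it stands.
- The arm moves only by the tool apply_moves, never from a script. Its argument "increments" is one flat list of numbers, 5 for each row, row after row: the finger opening in mm, from 0 to 85.4, then the shift along the tool's x, y, z in mm, then the turn about the tool's z in degrees. In form: [claw, tx, ty, tz, roll, claw, tx, ty, tz, roll, ...]. A call has 1 to 12 rows; each row shifts and turns the pose as measured when the row begins, along the tool's axes as they then stand; what a row does not reach is not made up. A row lasts 1/8 s, in which the tool goes at most 62.5 mm and 10.7 degrees, less where a joint would pass 70% of its speed; a pose out of reach is approached as far as the arm can. A call with a gripper value outside its range is refused whole. The fingers move at their own pace and stop on an object; "squeeze" is the grip in N (left out, the last holds). Time passes only in rows, so rows that do not move let the fingers close. It gives the time, the measured TCP pose, the force and the opening at its end, in the units of the state.
- get_obs(): the state, without advancing time (a new reading comes with each control period).
- read_camera(name): name is "side" or "top"; returns (picture, depth): 480x640x3 uint8, blue, green, red; 480x640 float32, m along the optical axis (not along the pixel's ray), 0 where there is no reading.
- get_calibration(name): a dict with "mtx" (3x3 intrinsics, pixels), "D" ([k1, k2, p1, p2, k3] as OpenCV has them; the pictures are not rectified), "camera_from_world" (4x4, takes a point from world to camera coordinates). Camera axes: x right, y down, z forward; pixel columns grow to the right and rows downward; lengths in m; the calibration is good to about 2 mm. A picture is of the moment at which its call begins. get_calibration takes no time and is no camera call.
- hand_in(): hands the job in, once; it reports no verdict.
Trained networks look in the newest picture that a camera, given by its name, has taken for a name from the list of things; names that differ only in an ending like _2 or _b are one class to them, and where a whole thing is asked for, a point or a joint stands for the part that bears it (a point fixed in the world has none). Each returns a list of dicts, best first, with "p" (0 to 1); they miss things now and then, are a little off and sometimes report something else, mostly with a low value. They report only what shows in the picture. A call takes as long as a camera call.
- outline_of(camera, thing): "pixels" (480x640 bool, what is visible of it) and "extent" ([centre column, centre row, width, height] in pixels, round what is visible of it).
The state is a dict: "t": time; "q": joint angles; "joint_vel": joint speeds; "joint_torque": joint torques, N m; "eef_pos": TCP position; "tool_rot": TCP orientation; "contact_force": force on the tool from outside, world axes, zero at the start; "torque": the same for the moment, N m; "gripper_width": opening from 0.0 (shut) to 1.0 (fully open).
Only numpy, scipy, OpenCV 4.12 (cv2) and the standard library are available. Lean on these libraries where they do the work, as an engineer would, in place of code of your own. Each camera call takes 0.05 s, during which the arm holds its last target.

## Task

Warm up the reagents: move the four containers from the low grey tray into the dry bath, each standing upright and fully down in the one block whose round well is bored to its width (narrowest container in the narrowest well, and so on up to the widest). Set them down gently; do not drop or tip over any of them.

Things in the scene. Friction and masses are not known exactly. Their poses are not given: they have to be found in the camera images.
- vial_mid (a point): the smallest and slimmest container: a straight clear glass vial with a paper band and a white screw cap (22 mm across, the top 15 mm). 25 mm in diameter, straight up to 38 mm, 58 mm tall; about 30 g. This point lies on its axis, half-way up; its z axis points up along the bottle.
- drop_bottle_mid (a point): small opaque white bottle with a narrow cap (19 mm across, the top 12 mm). 33 mm in diameter, straight-sided up to 43 mm, then a sloping shoulder, 69 mm tall; about 60 g. This point lies on its axis, half-way up; its z axis points up along the bottle.
- amber_bottle_mid (a point): brown bottle with a dark cap (24 mm across, the top 14 mm). 42 mm in diameter, straight-sided up to 50 mm, then a sloping shoulder, 81 mm tall; about 100 g. This point lies on its axis, half-way up; its z axis points up along the bottle.
- white_bottle_mid (a point): the largest bottle, opaque white (cap 28 mm across, the top 16 mm). 48 mm in diameter, straight-sided up to 58 mm, then a sloping shoulder, 93 mm tall; about 130 g. This point lies on its axis, half-way up; its z axis points up along the bottle.
- block_25_floor (a point): the aluminium block with the 32 mm round well (the only one with this width), fixed in the dry bath, for the container 25 mm in diameter. This point is the centre of the well's flat, dark floor, where the bottom of the container comes to rest; the well is 18 mm deep with a 3 mm bevel round its mouth, so the block's flat top (74 mm along the row, 86 mm across) lies 18 mm above this point. x and y axes level, y along the row of blocks, z up.
- block_33_floor (a point): the aluminium block with the 40 mm round well (the only one with this width), fixed in the dry bath, for the container 33 mm in diameter. This point is the centre of the well's flat, dark floor, where the bottom of the container comes to rest; the well is 18 mm deep with a 3 mm bevel round its mouth, so the block's flat top (74 mm along the row, 86 mm across) lies 18 mm above this point. x and y axes level, y along the row of blocks, z up.
- block_42_floor (a point): the aluminium block with the 48 mm round well (the only one with this width), fixed in the dry bath, for the container 42 mm in diameter. This point is the centre of the well's flat, dark floor, where the bottom of the container comes to rest; the well is 22 mm deep with a 3 mm bevel round its mouth, so the block's flat top (74 mm along the row, 86 mm across) lies 22 mm above this point. x and y axes level, y along the row of blocks, z up.
- block_48_floor (a point): the aluminium block with the 55 mm round well (the only one with this width), fixed in the dry bath, for the container 48 mm in diameter. This point is the centre of the well's flat, dark floor, where the bottom of the container comes to rest; the well is 26 mm deep with a 3 mm bevel round its mouth, so the block's flat top (74 mm along the row, 86 mm across) lies 26 mm above this point. x and y axes level, y along the row of blocks, z up.
- dry_bath: white bench-top dry bath, 324 x 153 mm, fixed where it stands, with four exchangeable aluminium blocks in a row, 75 mm from centre to centre; the block tops are 70 mm above the worktop, 8 mm above the rim round them. Origin on the worktop under the middle of the row; y along the row, -x towards the sloping control panel (which is lower than the blocks).
- bottle_tray: low grey tray, 68 x 267 mm, fixed where it stands, with four square places in a row, 66 mm from centre to centre, in which the containers stand loosely at the start; walls 3 mm thick and 14 mm high, floor 3 mm above the worktop, a loop handle at each end (reaching 20 mm beyond the wall). Origin on the worktop under the middle; y along the row.

How it is judged:
By the outcome, as a careful person would: the job done as asked, in the order asked, and still so for the second after the job is handed in, with the robot touching nothing.
It also fails if it takes over 118 s, if anything falls off the work surface, if the arm or the gripper's body presses on something with over 40 N, if the wrist force passes 120 N, or if a joint passes its speed limit or range.

## Working session

There is one attempt and no reset: what is moved stays moved. The work goes in short steps, Python scripts to look and compute and a tool call to move; the robot and the scene stay as the last step left them, time stands still between calls to the robot, and variables do not carry over. Pictures are saved under pics/ and viewed, and the job is handed in when it is done.

Besides the shell and the picture viewer there is one more tool, called by a JSON object that holds its "op" and its "data". apply_moves: Moves the arm, as the interface text tells. Its arguments: {"type":"object","properties":{"increments":{"type":"array"},"squeeze":{"type":"number"}},"required":["increments"]}

```bash
ls; mkdir -p pics; python3 - <<'E'
from station import *
import cv2,numpy as np
o=get_obs()
for k in o: print(k,o[k])
for n in ("side","top"):
    p,d=read_camera(n); cv2.imwrite(f"pics/{n}0.png",p); np.save(f"pics/{n}0.npy",d)
    c=get_calibration(n); print(n,c)
E
```

```text
pics
t 0.0
q [-1.2100837   0.4777838   0.0223567   1.55641952 -0.01151131  1.10929688
 -0.08311151]
joint_vel [-0.00048562  0.00054554 -0.00166791 -0.00091686  0.0004924  -0.00071653
 -0.00045077]
joint_torque [ 7.69035742e-04 -5.96472037e+01  1.60818145e+00 -2.81189364e+01
  1.25370894e-02  9.39666963e-03 -9.69711692e-06]
eef_pos [0.30474248 0.60165014 0.23035045]
tool_rot [-1.43306608e-04  2.32270199e-01  9.72650895e-01 -8.77982268e-04]
contact_force [-0.46372908  0.11999201  0.50823212]
torque [-0.07587081  0.01177193 -0.00353941]
gripper_width 0.9956457403304899
side {'mtx': array([[576.6351913 ,   0.        , 332.78316607],
       [  0.        , 576.6351913 , 241.18995041],
       [  0.        ,   0.        ,   1.        ]]), 'D': array([-0.08832813,  0.        ,  0.        ,  0.        ,  0.        ]), 'camera_from_world': array([[ 0.84971922, -0.52720355, -0.00580204, -0.46059731],
       [-0.24169938, -0.3797311 , -0.89296456,  0.17218858],
       [ 0.46857087,  0.7601715 , -0.45008958,  1.29255012],
       [ 0.        ,  0.        ,  0.        ,  1.        ]])}
top {'mtx': array([[476.04080032,   0.        , 325.34888726],
       [  0.        , 476.04080032, 238.19979602],
       [  0.        ,   0.        ,   1.        ]]), 'D': array([-0.05083621,  0.        ,  0.        ,  0.        ,  0.        ]), 'camera_from_world': array([[-0.01033861, -0.99993601,  0.00459294, -0.01912525],
       [-0.98272795,  0.00931176, -0.1848217 ,  0.53682736],
       [ 0.1847671 , -0.00642441, -0.98276134,  1.20057173],
       [ 0.        ,  0.        ,  0.        ,  1.        ]])}
```

View pics/side0.png

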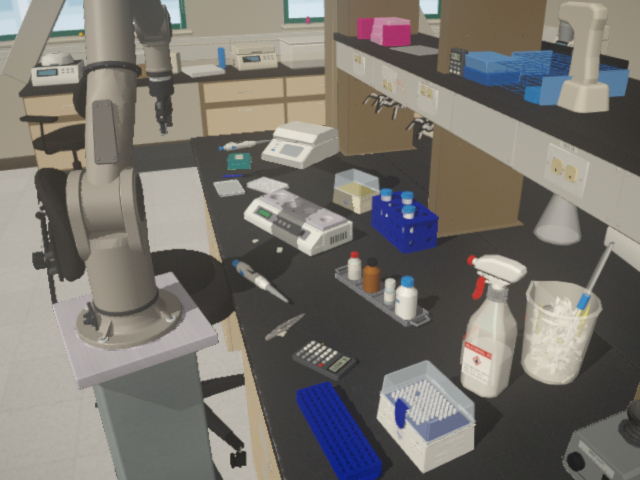

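View pics/top0.png

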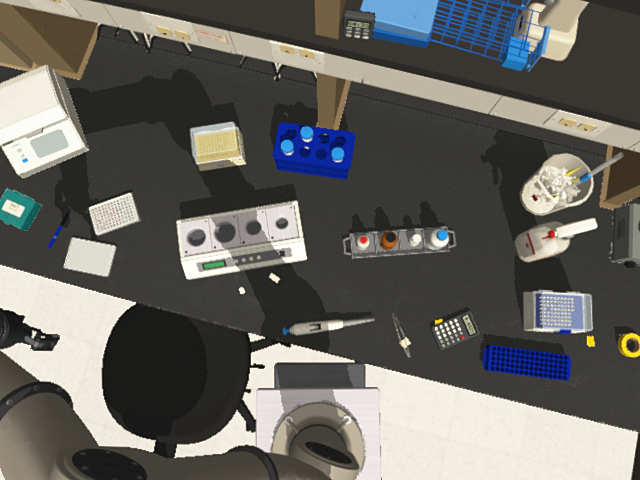

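Side view: the dry bath is at about (298,218), the tray at about (383,293). Top view: bottles left to right are red-cap drop (363,240), amber (389,240), vial (416,240) and white with blue cap (439,237). The wells are at (197,237), (225,232), (253,227) and (281,223).

```bash
cat > h.py <<'E'
from station import *
import cv2,numpy as np
def world(n,d,uv):
    c=get_calibration(n);T=np.linalg.inv(c["camera_from_world"])
    uv=np.asarray(uv,float).reshape(-1,1,2)
    xy=cv2.undistortPoints(uv,c["mtx"],c["D"]).reshape(-1,2)
    z=np.asarray(d).reshape(-1,1)
    P=np.c_[xy*z,z]
    return P@T[:3,:3].T+T[:3,3]
def mask_pts(n,d,m):
    v,u=np.nonzero(m&(d>0)); return world(n,d[v,u],np.c_[u,v])
def proj(n,P):
    c=get_calibration(n);T=c["camera_from_world"]
    r,_=cv2.Rodrigues(T[:3,:3]); return cv2.projectPoints(np.asarray(P,float).reshape(-1,1,3),r,T[:3,3],c["mtx"],c["D"])[0].reshape(-1,2)
def triang(uv1,uv2,a="side",b="top"):
    A=[]
    for n,uv in((a,uv1),(b,uv2)):
        c=get_calibration(n);x=cv2.undistortPoints(np.array(uv,float).reshape(1,1,2),c["mtx"],c["D"])[0,0];T=c["camera_from_world"]
        A+= [x[0]*T[2]-T[0],x[1]*T[2]-T[1]]
    X=np.linalg.svd(np.array(A))[2][-1]; return X[:3]/X[3]
E
python3 - <<'E'
from h import *
np.set_printoptions(precision=4,suppress=True)
things=["vial_mid","drop_bottle_mid","amber_bottle_mid","white_bottle_mid","block_25_floor","block_33_floor","block_42_floor","block_48_floor","dry_bath","bottle_tray"]
D={}
for n in("top","side"):
    p,d=read_camera(n);D[n]=d
    for t in things:
        for r in outline_of(n,t)[:2]:
            P=mask_pts(n,d,r["pixels"])
            print(n,t,round(r["p"],2),np.round(r["extent"],1),r["pixels"].sum(),"med",np.median(P,0) if len(P) else None, "zmax",np.percentile(P[:,2],[5,95]) if len(P) else None)
E
```

```text
top vial_mid 0.56 [438.4 240.1  20.8  19.7] 322 med [ 0.5264 -0.3136  0.0696] zmax [0.0192 0.0974]
top vial_mid 0.49 [415.4 240.6  14.3  10.7] 109 med [ 0.5301 -0.2594  0.0571] zmax [0.0139 0.0638]
top drop_bottle_mid 0.63 [362.7 244.7  14.4  12. ] 120 med [ 0.5223 -0.1209  0.0546] zmax [0.0332 0.074 ]
top amber_bottle_mid 0.79 [388.7 240.   21.2  22.6] 245 med [ 0.5259 -0.1878  0.0617] zmax [0.0245 0.0847]
top amber_bottle_mid 0.34 [436.1 240.2  20.9  24.6] 358 med [ 0.5275 -0.3137  0.068 ] zmax [0.0065 0.0973]
top white_bottle_mid 0.62 [435.8 240.1  18.7  22.1] 381 med [ 0.5272 -0.3137  0.0671] zmax [0.0031 0.0972]
top block_25_floor 0.6 [283.1 223.5  27.5  35.4] 936 med [0.5751 0.0892 0.0689] zmax [0.0513 0.073 ]
top block_33_floor 0.47 [241.7 240.9 127.3  77.8] 3531 med [0.4918 0.1876 0.0522] zmax [0.0261 0.0635]
top block_42_floor 0.98 [195.7 236.1  35.3  40.4] 921 med [0.5411 0.3136 0.0678] zmax [0.0459 0.0731]
top block_42_floor 0.4 [252.8 230.3  34.1  34.5] 956 med [0.5638 0.1641 0.0687] zmax [0.0507 0.0728]
top block_48_floor 0.97 [224.9 234.6  35.   32.9] 984 med [0.5542 0.
[... 764 characters left out ...]
_25_floor 0.94 [328.2 220.3  36.3  19.2] 458 med [0.5705 0.0834 0.0673] zmax [0.0583 0.0706]
side block_33_floor 0.75 [306.4 212.1  39.3  17.3] 384 med [0.5606 0.1722 0.0672] zmax [0.0561 0.0706]
side block_42_floor 0.71 [277.1 198.8  40.   14.5] 319 med [0.5397 0.3252 0.0665] zmax [0.0506 0.0702]
side block_48_floor 0.9 [291.5 205.3  32.7  13.8] 301 med [0.5578 0.2536 0.0662] zmax [0.0477 0.07  ]
side dry_bath 0.98 [297.8 227.5 106.8  54.2] 2780 med [0.4918 0.1135 0.0386] zmax [0.0093 0.0596]
side dry_bath 0.33 [291.6 206.1  35.4  14.9] 328 med [0.5513 0.2521 0.066 ] zmax [0.0491 0.0701]
side bottle_tray 0.7 [382.1 294.1  96.1  61.9] 1220 med [ 0.5139 -0.2345  0.0048] zmax [-0.0011  0.0133]
```

```bash
python3 - <<'E'
import cv2
p=cv2.imread("pics/top0.png")
cv2.imwrite("pics/c1.png",cv2.resize(p[190:290,165:320],None,fx=5,fy=5,interpolation=cv2.INTER_CUBIC))
cv2.imwrite("pics/c2.png",cv2.resize(p[190:290,330:470],None,fx=5,fy=5,interpolation=cv2.INTER_CUBIC))
p=cv2.imread("pics/side0.png")
cv2.imwrite("pics/c3.png",cv2.resize(p[175:335,235:435],None,fx=3.7,fy=3.7,interpolation=cv2.INTER_CUBIC))
E
```

```text
(no output)
```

View pics/c1.png

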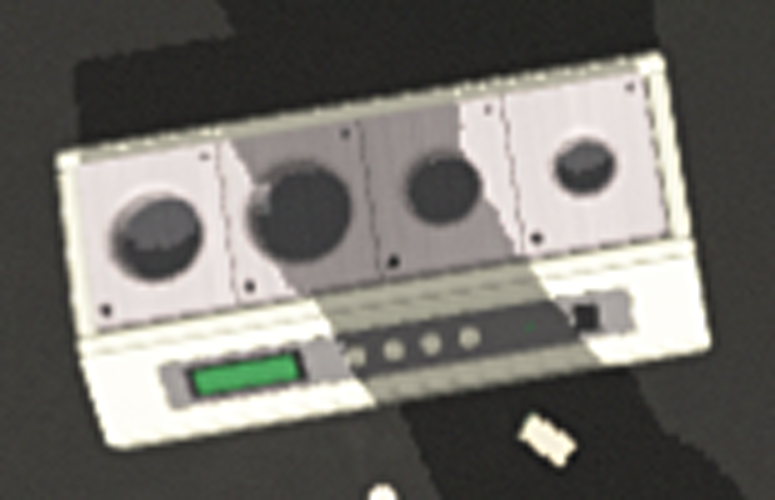

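View pics/c2.png

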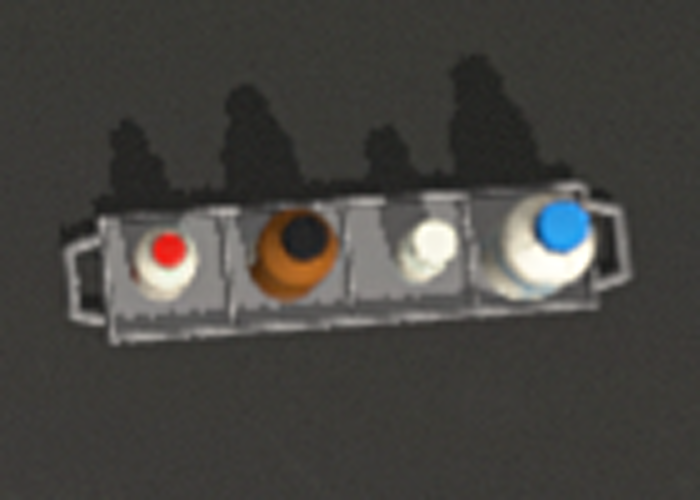

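View pics/c3.png

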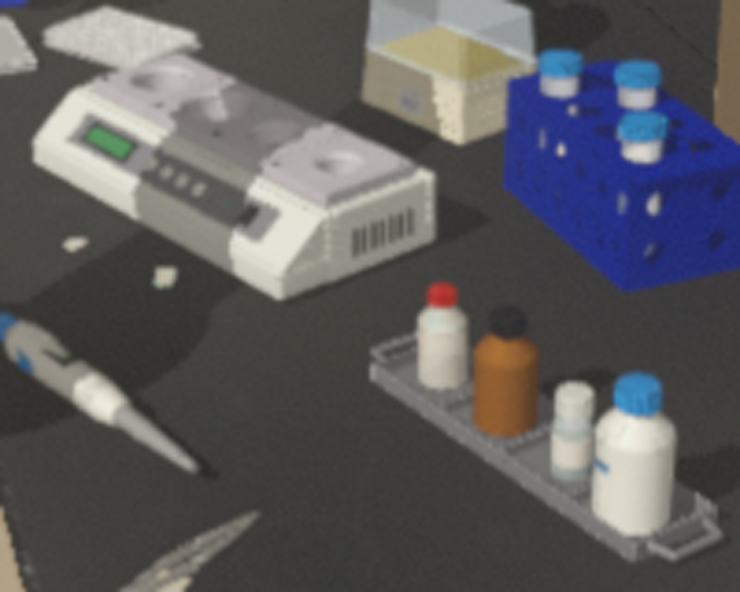

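Matching by well size, left to right in the top picture the wells are 42, 48, 33 and 25, which agrees with the networks. Next I measure well centres and container axes from both views.

```bash
cat > meas.py <<'E'
from h import *
from scipy.optimize import least_squares
np.set_printoptions(precision=4,suppress=True)
def grid(n,d):
    v,u=np.mgrid[0:480,0:640]
    P=world(n,d.reshape(-1),np.c_[u.ravel(),v.ravel()]); P[d.ravel()<=0]=np.nan
    T=np.linalg.inv(get_calibration(n)["camera_from_world"]); return P,T[:3,3]
def atz(P,c,z): s=(z-c[2])/(P[:,2]-c[2]); return c+(P-c)*s[:,None]
if __name__=="__main__":
    ds={n:read_camera(n)[1] for n in("top","side")}
    w={42:(.54,.315),48:(.555,.243),33:(.563,.165),25:(.575,.087)}
    for n in ds:
        P,c=grid(n,ds[n])
        sel=(np.abs(P[:,0]-.555)<.04)&(P[:,1]>.06)&(P[:,1]<.34)&(P[:,2]>.064)&(P[:,2]<.08)
        zt=np.median(P[sel,2]); print(n,"block top z",zt)
        Q=atz(P,c,zt)
        for k,(x,y) in w.items():
            for it in range(3):
                m=(np.hypot(Q[:,0]-x,Q[:,1]-y)<.036)&(P[:,2]<zt-.0045)
                x,y=Q[m,:2].mean(0)
            # weight by pixel density approx uniform; equivalent radius
            a=(np.hypot(Q[:,0]-x,Q[:,1]-y)<.036); 
            print(n,k,x,y,"eqdiam",2*.036*np.sqrt(m.sum()/a.sum()),"minz",np.percentile(P[m,2],5), m.sum())
    b={"drop":(.522,-.135,.0165,.069,.0095),"amber":(.524,-.2,.021,.081,.012),"vial":(.527,-.265,.0125,.058,.011),"white":(.522,-.33,.024,.093,.014)}
    for k,(x,y,r,h,rc) in b.items():
        A=[]
        for n in ds:
            P,c=grid(n,ds[n])
            m=(np.hypot(P[:,0]-x,P[:,1]-y)<.032)&(P[:,2]>h+3e-3-.004)&(P[:,2]<h+.012)
            print(k,n,"cap",P[m].mean(0),m.sum(),end=" ")
            zs=.036 if k=="vial" else .04
            m=(np.hypot(P[:,0]-x,P[:,1]-y)<.034)&(P[:,2]>.018)&(P[:,2]<zs)
            B=P[m]; f=least_squares(lambda p:np.hypot(B[:,0]-p[0],B[:,1]-p[1])-r,(x,y),loss="soft_l1",f_scale=.001)
            print("body",f.x,len(B),np.std(f.fun))
E
python3 meas.py
```

```text
top block top z 0.06934543911962932
top 42 0.5402647866084204 0.31279930071396456 eqdiam 0.04959591819939234 minz 0.04409304117560897 279
top 48 0.5517678507779437 0.23772493075409307 eqdiam 0.05589706766168394 minz 0.040091545880401494 355
top 33 0.5629716936873657 0.16374254275782704 eqdiam 0.04074242513007113 minz 0.0486226835760891 187
top 25 0.5758711523311401 0.09045882874440436 eqdiam 0.03411653299844808 minz 0.04905700341231532 130
side block top z 0.06795243127614203
side 42 0.5359743694349351 0.3057009477272745 eqdiam 0.04205542561346171 minz 0.04856684228285764 58
side 48 0.5487563735449011 0.2303659694819813 eqdiam 0.04835736533981866 minz 0.04555997019894209 83
side 33 0.5614445593939732 0.15896228269067722 eqdiam 0.03501104681403825 minz 0.051961635418759235 48
side 25 0.5743450328095627 0.08450266934320366 eqdiam 0.027635381048834583 minz 0.054728227824799205 33
drop top cap [ 0.5272 -0.1227  0.0713] 39 body [ 0.5285 -0.1235] 16 0.0002941504305427693
drop side cap [ 0.5252 -0.1258  0.0703] 23 body [ 0.5273 -0.1233] 100 0.0018931419929697495
amber top cap [ 0.5314 -0.1921  0.0842] 59 body [ 0.5319 -0.1921] 28 0.00037457462980695737
amber side cap [ 0.5299 -0.1941  0.0821] 40 body [ 0.5311 -0.1917] 137 0.002120850380337285
vial top cap [ 0.5321 -0.2631  0.0605] 56 body [ 0.5329 -0.2633] 18 0.0005684302841429832
vial side cap [ 0.5306 -0.2647  0.0593] 42 body [ 0.5326 -0.2632] 78 0.0019089387331868645
white top cap [ 0.5334 -0.3213  0.0951] 72 body [ 0.5332 -0.3233] 32 0.0013433190498825139
white side cap [ 0.5322 -0.3243  0.0943] 60 body [ 0.5331 -0.3226] 178 0.0016671618109679255
```

```bash
cat > plan.py <<'E'
from h import *
import sys
from scipy.spatial.transform import Rotation as R
np.set_printoptions(precision=4,suppress=True)
T={"drop":(.528,-.1234),"amber":(.5317,-.192),"vial":(.5327,-.2633),"white":(.5332,-.3225),
"w42":(.5409,.3130),"w48":(.5529,.2389),"w33":(.5648,.1649),"w25":(.5768,.0908)}
def st():
    o=get_obs();q=o["tool_rot"];r=R.from_quat([q[1],q[2],q[3],q[0]]).as_matrix();return o,r
def plan(x,y,z,n,az=6.):
    o,r=st(); e=np.array(o["eef_pos"]); a0=np.degrees(np.arctan2(r[1,1],r[0,1]))
    d=np.array([x,y,z])-e; turn=(a0-az)
    print("t",round(o["t"],2),"eef",e,"az",a0,"tilt",r[2,2],"w",o["gripper_width"]*85.4,"F",o["contact_force"],"q",np.array(o["q"]))
    print("tool delta mm",1000*r.T@d,"turn",turn)
    st_=turn/n
    for i in range(n):
        R_=r@R.from_euler("z",st_*i,degrees=True).as_matrix()
        if i in(0,n-1) or abs(turn)>3: print(np.round(1000*R_.T@d/n,1),round(st_,1))
if __name__=="__main__":
    a=sys.argv; p=T[a[1]] if a[1] in T else tuple(map(float,a[1].split(",")))
    plan(p[0],p[1],float(a[2]),int(a[3]))
E
python3 plan.py amber 0.23 18
```

```text
t 1.3 eef [0.3049 0.6022 0.2313] az 63.14299272975624 tilt -0.9999999991933599 w 85.26959656261317 F [ 0.6171  0.1234 -0.7648] q [-1.2101  0.477   0.0224  1.5553 -0.0115  1.1093 -0.0831]
tool delta mm [-561.1054 -606.1237    1.2751] turn 57.14299272975624
[-31.2 -33.7   0.1] 3.2
[-33.  -31.9   0.1] 3.2
[-34.7 -30.    0.1] 3.2
[-36.3 -28.1   0.1] 3.2
[-37.8 -26.    0.1] 3.2
[-39.2 -23.9   0.1] 3.2
[-40.5 -21.7   0.1] 3.2
[-41.6 -19.4   0.1] 3.2
[-42.6 -17.    0.1] 3.2
[-43.5 -14.7   0.1] 3.2
[-44.2 -12.2   0.1] 3.2
[-44.8  -9.8   0.1] 3.2
[-45.3  -7.3   0.1] 3.2
[-45.6  -4.7   0.1] 3.2
[-45.8  -2.2   0.1] 3.2
[-45.9   0.3   0.1] 3.2
[-45.8   2.9   0.1] 3.2
[-45.6   5.4   0.1] 3.2
```

{"op": "apply_moves", "data": {"increments": [85, -31, -34, 0, 3, 85, -33, -32, 0, 3, 85, -35, -30, 0, 3, 85, -36, -28, 0, 3, 85, -38, -26, 0, 3, 85, -39, -24, 0, 3, 85, -40, -22, 0, 3, 85, -42, -19, 0, 3, 80, -43, -17, 0, 3, 75, -44, -15, 0, 3]}}

```text
t: 2.55
eef_pos: [0.437, 0.1518, 0.2314]
tool_rot: [-0.0, 0.481, 0.877, 0.003]
contact_force: [1.4, 0.2, -0.4]
gripper_width: 0.879
```

```bash
python3 plan.py amber 0.18 9
```

```text
t 2.55 eef [0.437  0.1518 0.2314] az 32.55300845863069 tilt -0.9999775579385359 w 75.10307106426116 F [ 1.3622  0.1827 -0.3796] q [-0.7489  0.1163  0.3086  2.0632 -0.0482  0.9629  0.1532]
tool delta mm [-340.8897 -105.4759   49.5691] turn 26.553008458630693
[-37.9 -11.7   5.5] 3.0
[-38.4  -9.8   5.5] 3.0
[-38.9  -7.8   5.5] 3.0
[-39.2  -5.8   5.5] 3.0
[-39.5  -3.7   5.5] 3.0
[-39.6  -1.7   5.5] 3.0
[-39.6   0.4   5.5] 3.0
[-39.6   2.4   5.5] 3.0
[-39.4   4.4   5.5] 3.0
```

{"op": "apply_moves", "data": {"increments": [62, -38, -12, 5, 3, 62, -38, -10, 5, 3, 62, -39, -8, 5, 3, 62, -39, -6, 6, 3, 62, -40, -4, 6, 3, 62, -40, -2, 6, 3, 62, -40, 0, 6, 3, 62, -40, 2, 6, 3, 62, -30, 4, 6, 3, 62, 0, 0, 0, 0]}}

```text
t: 3.8
eef_pos: [0.5285, -0.2004, 0.1798]
tool_rot: [0.002, 0.679, 0.734, 0.006]
contact_force: [0.3, 0.7, -0.8]
gripper_width: 0.722
```

```bash
python3 plan.py amber 0.026 10
```

```text
t 3.8 eef [ 0.5285 -0.2004  0.1798] az 4.390215840740505 tilt -0.9999122672716534 w 61.66517741597056 F [ 0.3257  0.6604 -0.7791] q [-0.1913  0.3906  0.5732  1.9095 -0.2782  0.9098  0.5953]
tool delta mm [  7.2133   2.0159 153.8798] turn -1.6097841592594948
[ 0.7  0.2 15.4] -0.2
[ 0.7  0.2 15.4] -0.2
```

{"op": "apply_moves", "data": {"increments": [62, 4, 1, 10, -1, 62, 3, 1, 18, 0, 62, 0, 0, 18, 0, 62, 0, 0, 18, 0, 62, 0, 0, 0, 0]}}

```text
t: 4.42
eef_pos: [0.5301, -0.1874, 0.1103]
tool_rot: [-0.0, 0.67, 0.742, 0.007]
contact_force: [-0.6, -0.1, 0.5]
gripper_width: 0.725
```

```bash
python3 plan.py amber 0.026 6; python3 - <<'E'
from h import *
p,d=read_camera("top");cv2.imwrite("pics/t1.png",cv2.resize(p[170:310,310:490],None,fx=4,fy=4,interpolation=cv2.INTER_CUBIC))
p,d=read_camera("side");cv2.imwrite("pics/s1.png",cv2.resize(p[175:335,285:485],None,fx=3.7,fy=3.7,interpolation=cv2.INTER_CUBIC))
E
```

```text
t 4.42 eef [ 0.5301 -0.1874  0.1103] az 5.839376765134138 tilt -0.9999089191094545 w 61.896219492223885 F [-0.6071 -0.0787  0.4527] q [-0.159   0.4819  0.5117  1.9646 -0.3486  0.7746  0.6576]
tool delta mm [-5.4972  0.3237 84.2865] turn -0.16062323486586205
[-0.9  0.1 14. ] -0.0
[-0.9  0.1 14. ] -0.0
```

View pics/t1.png

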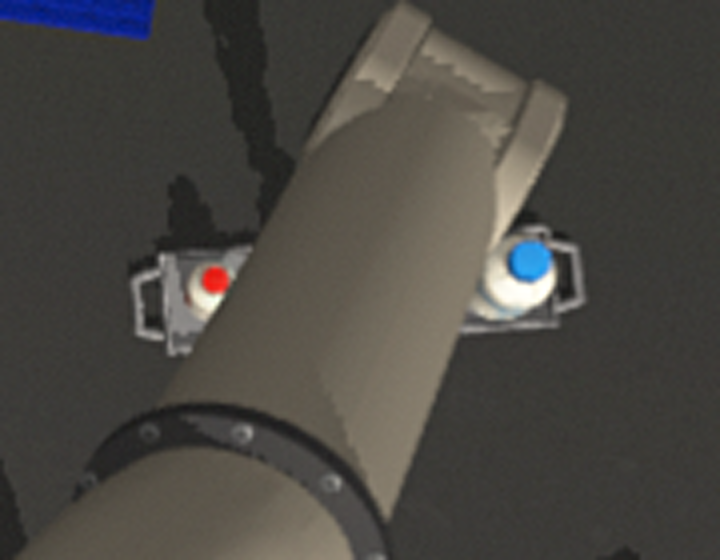

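View pics/s1.png

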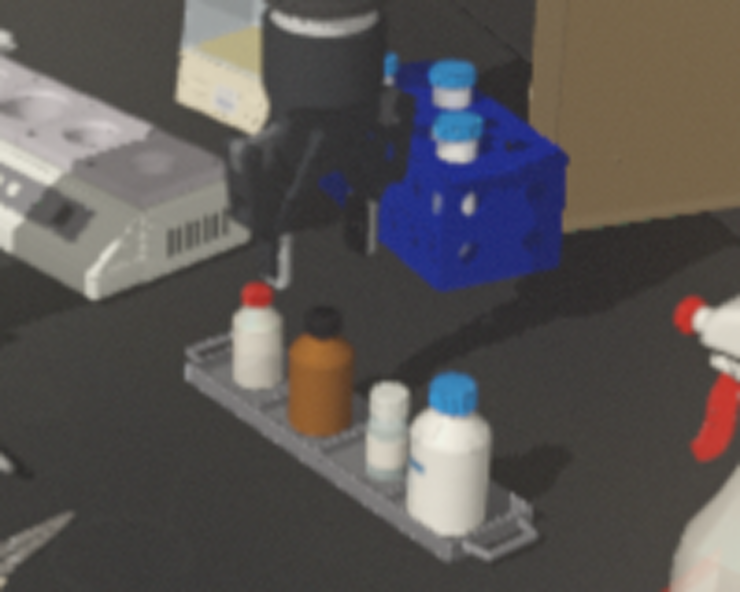

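The grip centre hangs over the amber bottle. The side fingertips are at about (361,252) and (385,243). I check this against the projected TCP, then go down.

```bash
python3 - <<'E'
from h import *
for dz in (0,.008):
  for s in(-.031,0,.031): print(dz,s,proj("side",[.5301+s*.995,-.1874+s*.1,.1103+dz]))
print(proj("side",[.5317,-.192,.084]))
E
```

```text
0 -0.031 [[360.23198071 252.16736126]]
0 0 [[370.38759515 248.33990293]]
0 0.031 [[380.28725175 244.60762128]]
0.008 -0.031 [[360.28663968 249.097055  ]]
0.008 0 [[370.46864234 245.29811554]]
0.008 0.031 [[380.39321315 241.59412344]]
[[371.80331991 258.83646213]]
```

{"op": "apply_moves", "data": {"increments": [62, -4, 0, 17, 0, 62, -2, 0, 17, 0, 62, 0, 0, 16, 0, 62, 0, 0, 14, 0, 62, 0, 0, 10, 0, 62, 0, 0, 3, 0]}}

```text
t: 5.28
eef_pos: [0.5334, -0.1945, 0.03]
tool_rot: [0.002, 0.671, 0.742, 0.008]
contact_force: [0.5, 0.6, 0.5]
gripper_width: 0.727
```

```bash
python3 plan.py amber 0.026 2
```

```text
t 5.28 eef [ 0.5334 -0.1945  0.03  ] az 5.766324039718402 tilt -0.9998750864932946 w 62.059640276827395 F [0.5485 0.5687 0.5286] q [-0.0789  0.6091  0.4276  1.9879 -0.4402  0.6246  0.742 ]
tool delta mm [ 2.5821 -1.489   4.0068] turn -0.2336759602815981
[ 1.3 -0.7  2. ] -0.1
[ 1.3 -0.7  2. ] -0.1
```

{"op": "apply_moves", "data": {"increments": [62, 3, -1, 4, 0, 62, 0, 0, 0, 0, 38, 0, 0, 0, 0, 38, 0, 0, 0, 0, 38, 0, 0, 0, 0, 38, 0, 0, 0, 0, 38, 0, 0, 0, 0], "squeeze": 30}}

```text
t: 6.15
eef_pos: [0.5329, -0.1914, 0.0269]
tool_rot: [0.003, 0.67, 0.742, 0.008]
contact_force: [0.1, -0.4, -0.3]
gripper_width: 0.475
```

```bash
python3 plan.py amber 0.126 8
```

```text
t 6.15 eef [ 0.5329 -0.1914  0.0269] az 5.781756865548327 tilt -0.9998489936954364 w 40.58959858761487 F [ 0.1343 -0.3957 -0.3408] q [-0.0811  0.6113  0.4233  1.9939 -0.4447  0.6139  0.7418]
tool delta mm [  0.227    0.3416 -99.152 ] turn -0.2182431344516731
[  0.    0.  -12.4] -0.0
[  0.    0.  -12.4] -0.0
```

{"op": "apply_moves", "data": {"increments": [38, 0, 0, -5, 0, 38, 0, 0, -10, 0, 38, 0, 0, -15, 0, 38, 0, 0, -20, 0, 38, 0, 0, -20, 0, 38, 0, 0, -20, 0, 38, 0, 0, -15, 0], "squeeze": 30}}

```text
t: 7.02
eef_pos: [0.5311, -0.1928, 0.1393]
tool_rot: [0.003, 0.671, 0.742, 0.009]
contact_force: [-0.2, 0.6, -1.2]
gripper_width: 0.472
```

```bash
python3 plan.py w42 0.145 14; python3 - <<'E'
from h import *
p,d=read_camera("side");cv2.imwrite("pics/s2.png",cv2.resize(p[175:335,285:485],None,fx=3.7,fy=3.7,interpolation=cv2.INTER_CUBIC))
E
```

```text
t 7.03 eef [ 0.5311 -0.1928  0.1393] az 5.725752644015814 tilt -0.9998303938623675 w 40.309435280049904 F [-0.2307  0.5767 -1.2244] q [-0.1745  0.4418  0.5403  1.9453 -0.3229  0.8245  0.6429]
tool delta mm [502.3127  60.3111  -1.1626] turn -0.27424735598418604
[35.9  4.3 -0.1] -0.0
[35.9  4.5 -0.1] -0.0
```

View pics/s2.png

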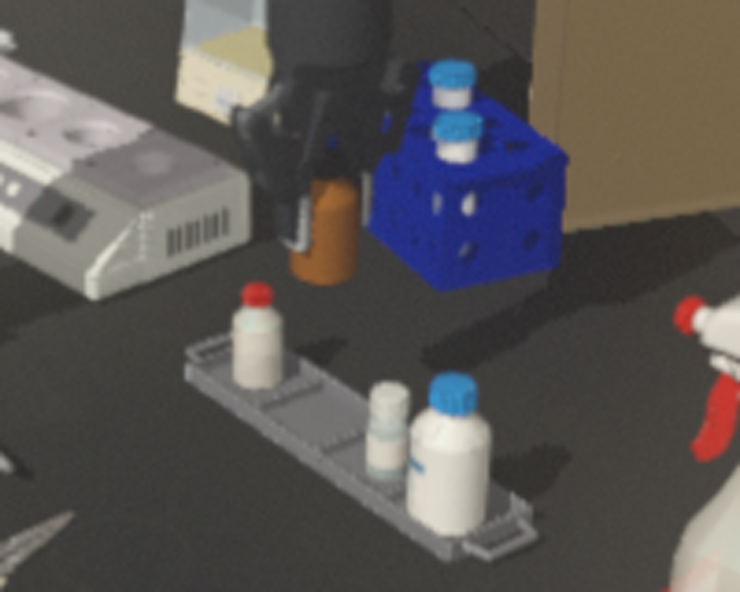

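The amber bottle is held upright between the pads, its bottom at about (325,281) in the crop. Now over to the 42 block.

{"op": "apply_moves", "data": {"increments": [38, 20, 3, -1, 0, 38, 40, 5, 0, 0, 38, 45, 5, 0, 0, 38, 45, 5, 0, 0, 38, 45, 5, 0, 0, 38, 45, 5, 0, 0, 38, 45, 5, 0, 0, 38, 45, 5, 0, 0, 38, 45, 5, 0, 0, 38, 45, 5, 0, 0, 38, 40, 5, 0, 0, 38, 18, 4, 0, 0]}}

```text
t: 8.57
eef_pos: [0.542, 0.3003, 0.1476]
tool_rot: [0.006, 0.673, 0.74, 0.01]
contact_force: [0.4, -1.2, -1.0]
gripper_width: 0.476
```

```bash
sed -i 's/"tilt",r\[2,2\]/"toolz",r[:,2]/' plan.py; python3 plan.py w42 0.10 4
```

```text
t 8.57 eef [0.542  0.3003 0.1476] az 5.406317502353526 toolz [ 0.0215  0.0066 -0.9997] w 40.67324026088245 F [ 0.4064 -1.19   -0.981 ] q [-0.9642  0.5     0.4777  1.8134 -0.2843  0.8743 -0.263 ]
tool delta mm [12.5067 -0.9413 47.6591] turn -0.5936824976464736
[ 3.1 -0.2 11.9] -0.1
[ 3.1 -0.2 11.9] -0.1
```

{"op": "apply_moves", "data": {"increments": [38, 8, -1, 5, 0, 38, 3, 0, 8, 0, 38, 1, 0, 0, 0, 38, 0, 0, 0, 0]}}

```text
t: 9.07
eef_pos: [0.5405, 0.3081, 0.1331]
tool_rot: [0.006, 0.675, 0.738, 0.008]
contact_force: [0.3, -0.2, -1.0]
gripper_width: 0.474
```

```bash
python3 plan.py w42 0.073 4; cat > look.py <<'E'
from h import *
import sys
k,x0,y0=sys.argv[1],int(sys.argv[2]),int(sys.argv[3])
p,d=read_camera("side");s=p[y0:y0+120,x0:x0+160]
cv2.imwrite(f"pics/{k}.png",cv2.resize(s,None,fx=5,fy=5,interpolation=cv2.INTER_CUBIC))
E
python3 look.py s3 210 120
```

```text
t 9.07 eef [0.5405 0.3081 0.1331] az 5.161465848713059 toolz [ 0.0205  0.0032 -0.9998] w 40.46664608672895 F [ 0.3333 -0.2267 -0.9529] q [-0.9695  0.5236  0.4702  1.8152 -0.2944  0.8533 -0.2724]
tool delta mm [ 4.7838 -0.4206 60.1083] turn -0.8385341512869413
[ 1.2 -0.1 15. ] -0.2
[ 1.2 -0.1 15. ] -0.2
```

View pics/s3.png

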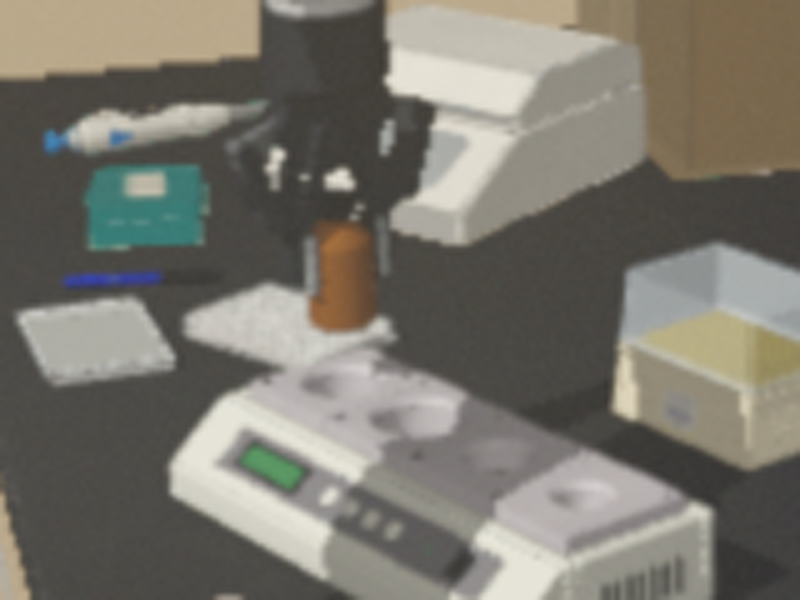

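```bash
cat > held.py <<'E'
from meas import *
import sys
r=float(sys.argv[1]); lo=float(sys.argv[2]); o=get_obs(); e=np.array(o["eef_pos"])
# points below the fingertips around TCP
for n in("side","top"):
    d=read_camera(n)[1]; P,c=grid(n,d)
    m=(np.hypot(P[:,0]-e[0],P[:,1]-e[1])<r+.012)&(P[:,2]>e[2]-lo)&(P[:,2]<e[2]+.0)
    B=P[m]
    if len(B)<12: print(n,"few",len(B)); continue
    f=least_squares(lambda p:np.hypot(B[:,0]-p[0],B[:,1]-p[1])-r,e[:2],loss="soft_l1",f_scale=.001)
    print(n,"body",f.x,"rel tcp mm",1000*(f.x-e[:2]),len(B),np.std(f.fun),"zrange",B[:,2].min(),B[:,2].max())
E
python3 held.py .021 .022
```

```text
side body [0.5391 0.308 ] rel tcp mm [-1.4256  0.0324] 98 0.0034268304438989767 zrange 0.11116325811833772 0.13252764853413845
top body [0.5398 0.3086] rel tcp mm [-0.6681  0.6937] 31 0.0006711341254974387 zrange 0.11124086226698915 0.1322972050675124
```

{"op": "apply_moves", "data": {"increments": [38, 4, 1, 8, 0, 38, 0, 0, 14, 0, 38, 0, 0, 10, 0, 38, 0, 0, 0, 0]}}

```text
t: 9.72
eef_pos: [0.5416, 0.3129, 0.0987]
tool_rot: [0.006, 0.674, 0.738, 0.008]
contact_force: [-0.6, 0.2, -1.6]
gripper_width: 0.477
```

```bash
python3 plan.py .5415,.3126 0.073 3;python3 held.py .021 .022
```

```text
t 9.72 eef [0.5416 0.3129 0.0987] az 5.193621001555175 toolz [ 0.0201  0.0034 -0.9998] w 40.77223184293733 F [-0.5693  0.2411 -1.5558] q [-0.9543  0.5727  0.4459  1.8271 -0.3221  0.7948 -0.2565]
tool delta mm [-0.3411 -0.6192 25.6585] turn -0.8063789984448251
[-0.1 -0.2  8.6] -0.3
[-0.1 -0.2  8.6] -0.3
side body [0.5397 0.3131] rel tcp mm [-1.8498  0.206 ] 92 0.002821173537409571 zrange 0.0771011533419399 0.09808350006740152
top body [0.5413 0.3137] rel tcp mm [-0.2979  0.7934] 33 0.000507340037380032 zrange 0.07729727923254148 0.09709387606610909
```

Well aligned: the bottle is within 1 mm of the well centre and its bottom is at z≈0.075. Going down.

{"op": "apply_moves", "data": {"increments": [38, 0, 0, 8, 0, 38, 0, 0, 8, 0, 38, 0, 0, 5, 0, 38, 0, 0, 2, 0, 38, 0, 0, 0, 0]}}

```text
t: 10.45
eef_pos: [0.5432, 0.3134, 0.0756]
tool_rot: [0.007, 0.674, 0.738, 0.009]
contact_force: [0.9, -0.6, -1.4]
gripper_width: 0.472
```

```bash
python3 plan.py .5415,.3126 0.073 3;python3 look.py s4 210 120
```

```text
t 10.45 eef [0.5432 0.3134 0.0756] az 5.175648965340044 toolz [ 0.0223  0.005  -0.9997] w 40.351035415087466 F [ 0.9094 -0.6481 -1.4409] q [-0.94    0.6046  0.4286  1.8361 -0.3409  0.752  -0.2416]
tool delta mm [-0.6751 -1.7966  2.6014] turn -0.8243510346599559
[-0.2 -0.6  0.9] -0.3
[-0.2 -0.6  0.9] -0.3
```

View pics/s4.png

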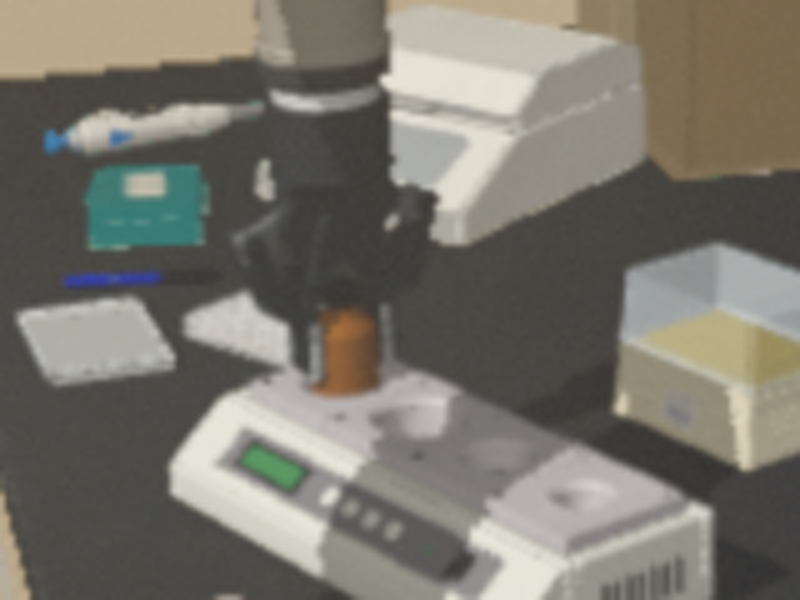

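{"op": "apply_moves", "data": {"increments": [38, 0, -1, 2, 0, 38, 0, 0, 2, 0, 38, 0, 0, 0, 0]}}

```text
t: 10.88
eef_pos: [0.5425, 0.3136, 0.0719]
tool_rot: [0.007, 0.674, 0.738, 0.01]
contact_force: [0.3, -0.6, -0.7]
gripper_width: 0.474
```

```bash
python3 plan.py .5415,.3126 0.073 3
```

```text
t 10.88 eef [0.5425 0.3136 0.0719] az 5.181329409400057 toolz [ 0.0231  0.0056 -0.9997] w 40.47420074061008 F [ 0.2838 -0.6332 -0.6507] q [-0.9389  0.6086  0.4256  1.8397 -0.3439  0.7434 -0.2398]
tool delta mm [-0.8897 -1.0364 -1.1195] turn -0.8186705905999432
[-0.3 -0.3 -0.4] -0.3
[-0.3 -0.3 -0.4] -0.3
```

{"op": "apply_moves", "data": {"increments": [38, 0, 0, 1, 0, 38, 0, 0, 0, 0]}}

```text
t: 11.12
eef_pos: [0.5428, 0.3137, 0.0719]
tool_rot: [0.006, 0.674, 0.738, 0.01]
contact_force: [-0.5, 0.5, -1.5]
gripper_width: 0.475
```

{"op": "apply_moves", "data": {"increments": [38, 0, 0, 1, 0, 38, 0, 0, 0, 0]}}

```text
t: 11.38
eef_pos: [0.543, 0.3137, 0.0718]
tool_rot: [0.006, 0.674, 0.738, 0.01]
contact_force: [-0.9, -1.0, -0.5]
gripper_width: 0.475
```

{"op": "apply_moves", "data": {"increments": [38, 0, 0, 2, 0, 38, 0, 0, 1, 0]}}

```text
t: 11.62
eef_pos: [0.5432, 0.3138, 0.0716]
tool_rot: [0.005, 0.675, 0.738, 0.011]
contact_force: [-3.9, -1.6, 8.9]
gripper_width: 0.479
```

{"op": "apply_moves", "data": {"increments": [38, 0, 0, 2, 0, 38, 0, 0, 2, 0]}}

```text
t: 11.88
eef_pos: [0.5433, 0.3138, 0.0715]
tool_rot: [0.004, 0.675, 0.738, 0.011]
contact_force: [-7.4, -3.7, 20.9]
gripper_width: 0.471
```

Contact at TCP z=0.0715, so the bottom is at about 0.0475 against an expected floor of 0.048. Releasing.

{"op": "apply_moves", "data": {"increments": [38, 0, 0, -2, 0, 46, 0, 0, 0, 0, 56, 0, 0, 0, 0, 62, 0, 0, 0, 0, 62, 0, 0, 0, 0]}}

```text
t: 12.5
eef_pos: [0.5435, 0.3138, 0.073]
tool_rot: [0.004, 0.675, 0.738, 0.011]
contact_force: [0.0, -1.0, 0.2]
gripper_width: 0.727
```

{"op": "apply_moves", "data": {"increments": [62, 0, 0, -8, 0, 62, 0, 0, -15, 0, 62, 0, 0, -25, 0, 62, 0, 0, -30, 0, 62, 0, 0, -25, 0, 62, 0, 0, -10, 0]}}

```text
t: 13.25
eef_pos: [0.5414, 0.3124, 0.1934]
tool_rot: [0.005, 0.675, 0.738, 0.012]
contact_force: [0.2, 0.0, 0.7]
gripper_width: 0.722
```

```bash
python3 plan.py white 0.18 14;python3 look.py s5 210 120
```

```text
t 13.25 eef [0.5414 0.3124 0.1934] az 5.064325282499182 toolz [ 0.0228  0.0111 -0.9997] w 61.622405793574615 F [0.1546 0.0444 0.7394] q [-0.9981  0.4538  0.5022  1.7655 -0.2573  0.962  -0.3072]
tool delta mm [-631.7666  -64.5405    6.2124] turn -0.9356747175008184
[-45.1  -4.6   0.4] -0.1
[-45.1  -5.3   0.4] -0.1
```

View pics/s5.png

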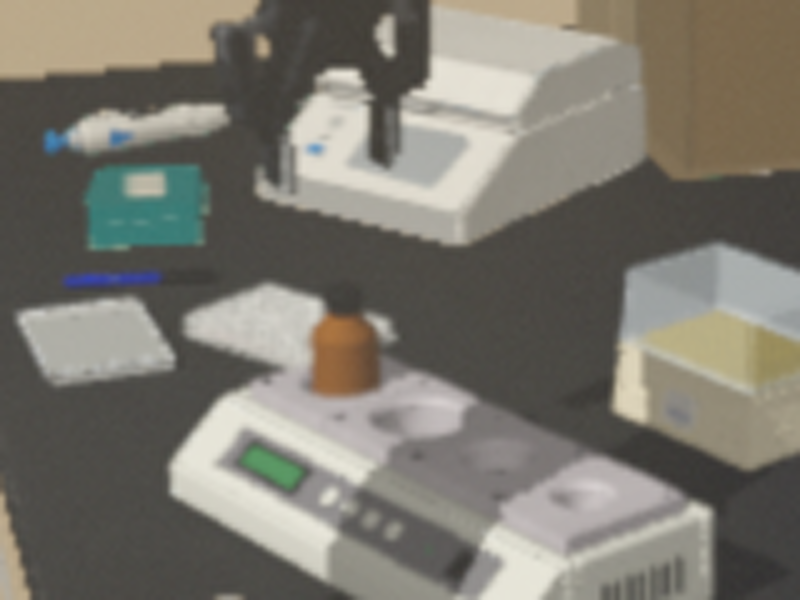

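The amber bottle stands upright in its well at about (345,350) in the crop. Next, the white bottle.

{"op": "apply_moves", "data": {"increments": [68, -25, -3, 0, 0, 68, -50, -5, 0, 0, 68, -50, -5, 0, 0, 68, -50, -5, 0, 0, 68, -50, -5, 0, 0, 68, -50, -5, 1, 0, 68, -50, -5, 1, 0, 68, -50, -5, 1, 0, 68, -50, -6, 1, 0, 68, -50, -6, 1, 0, 68, -50, -6, 1, 0, 68, -50, -6, 1, 0]}}

```text
t: 14.8
eef_pos: [0.5133, -0.2947, 0.1716]
tool_rot: [-0.0, 0.677, 0.736, 0.005]
contact_force: [1.0, -0.4, 0.3]
gripper_width: 0.798
```

```bash
python3 plan.py white 0.12 3
```

```text
t 14.8 eef [ 0.5133 -0.2947  0.1716] az 4.749225594072911 toolz [ 0.0059  0.0077 -1.    ] w 68.18264342361077 F [ 1.0392 -0.3796  0.3058] q [-0.0442  0.4612  0.6183  1.8511 -0.3393  0.9327  0.8128]
tool delta mm [-29.6857  17.212   51.5073] turn -1.250774405927089
[-9.9  5.7 17.2] -0.4
[-10.    5.6  17.2] -0.4
```

{"op": "apply_moves", "data": {"increments": [68, -15, 9, 10, 0, 68, -11, 7, 17, 0, 68, -3, 1, 17, 0, 68, 0, 0, 5, 0, 68, 0, 0, 0, 0]}}

```text
t: 15.42
eef_pos: [0.5223, -0.3312, 0.1177]
tool_rot: [-0.003, 0.683, 0.731, 0.002]
contact_force: [0.9, 0.6, -0.3]
gripper_width: 0.8
```

```bash
python3 plan.py white 0.030 6
```

```text
t 15.43 eef [ 0.5223 -0.3312  0.1177] az 3.9088215128602006 toolz [-0.0025  0.0069 -1.    ] w 68.34452191585696 F [ 0.9358  0.6049 -0.3069] q [ 0.0495  0.5755  0.5776  1.8191 -0.4046  0.8723  0.8885]
tool delta mm [ 7.2853 11.6475 87.6891] turn -2.0911784871397994
[ 1.2  1.9 14.6] -0.3
[ 1.2  2.  14.6] -0.3
```

{"op": "apply_moves", "data": {"increments": [68, 5, 9, 3, 0, 68, 2, 3, 8, 0, 68, 0, 0, 0, 0]}}

```text
t: 15.8
eef_pos: [0.5357, -0.3211, 0.107]
tool_rot: [-0.003, 0.682, 0.732, 0.002]
contact_force: [-0.1, 0.6, 0.2]
gripper_width: 0.798
```

```bash
python3 plan.py white 0.030 6;python3 look.py s6 320 210
```

```text
t 15.8 eef [ 0.5357 -0.3211  0.107 ] az 4.059656208542795 toolz [-0.0006  0.0072 -1.    ] w 68.14844101390928 F [-0.1465  0.5999  0.1776] q [ 0.0373  0.5967  0.5658  1.811  -0.4174  0.8589  0.8751]
tool delta mm [-1.7346 -2.5658 77.026 ] turn -1.940343791457205
[-0.3 -0.4 12.8] -0.3
[-0.3 -0.4 12.8] -0.3
```

View pics/s6.png

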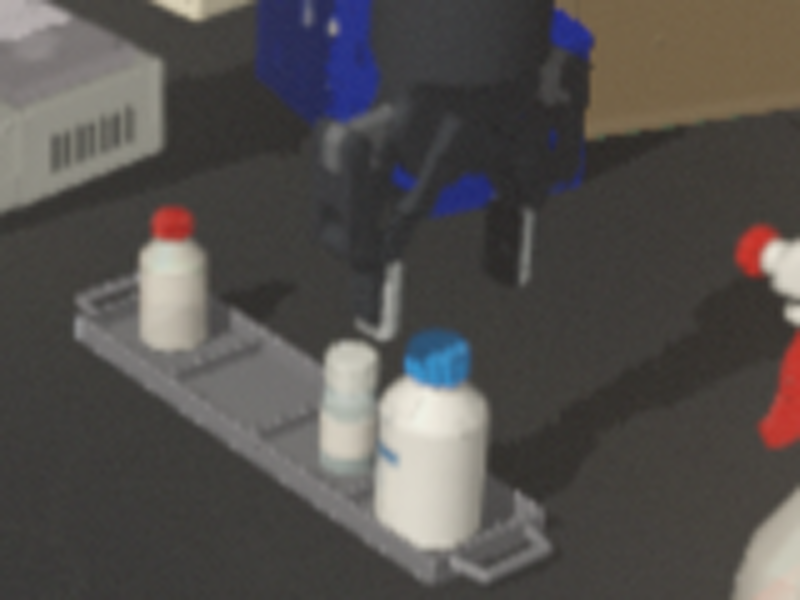

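{"op": "apply_moves", "data": {"increments": [68, -2, -3, 14, 0, 68, 0, 0, 17, 0, 68, 0, 0, 17, 0, 68, 0, 0, 14, 0, 68, 0, 0, 8, 0, 68, 0, 0, 3, 0, 68, 0, 0, 0, 0]}}

```text
t: 16.73
eef_pos: [0.5318, -0.3236, 0.0284]
tool_rot: [-0.003, 0.682, 0.731, 0.002]
contact_force: [0.0, -0.1, 0.5]
gripper_width: 0.798
```

```bash
python3 plan.py white 0.030 1
```

```text
t 16.73 eef [ 0.5318 -0.3236  0.0284] az 3.9933216275372594 toolz [-0.0016  0.0072 -1.    ] w 68.1188887271944 F [ 0.     -0.1145  0.5189] q [ 0.0942  0.6995  0.4952  1.8461 -0.4889  0.7245  0.9364]
tool delta mm [ 1.0237  1.4623 -1.6061] turn -2.0066783724627406
[ 1.   1.5 -1.6] -2.0
```

{"op": "apply_moves", "data": {"increments": [68, 1, 1, -2, 0, 68, 0, 0, 0, 0, 44, 0, 0, 0, 0, 44, 0, 0, 0, 0, 44, 0, 0, 0, 0, 44, 0, 0, 0, 0, 44, 0, 0, 0, 0], "squeeze": 35}}

```text
t: 17.6
eef_pos: [0.5339, -0.323, 0.0322]
tool_rot: [-0.002, 0.682, 0.731, 0.003]
contact_force: [-0.1, 0.4, -0.1]
gripper_width: 0.541
```

{"op": "apply_moves", "data": {"increments": [44, 0, 0, -5, 0, 44, 0, 0, -10, 0, 44, 0, 0, -15, 0, 44, 0, 0, -20, 0, 44, 0, 0, -25, 0, 44, 0, 0, -25, 0, 44, 0, 0, -15, 0]}}

```text
t: 18.48
eef_pos: [0.5334, -0.3239, 0.1554]
tool_rot: [-0.001, 0.682, 0.731, 0.003]
contact_force: [0.3, -0.1, -1.1]
gripper_width: 0.54
```

```bash
python3 plan.py w48 0.150 11;python3 look.py s7 320 170;python3 held.py .024 .026
```

```text
t 18.48 eef [ 0.5334 -0.3239  0.1554] az 3.9574692833111302 toolz [ 0.0017  0.0059 -1.    ] w 46.1422314204067 F [ 0.3262 -0.0706 -1.1214] q [ 0.0116  0.5361  0.6061  1.7834 -0.3761  0.9405  0.8472]
tool delta mm [560.0914  58.3178   8.7339] turn -2.0425307166888698
[50.9  5.3  0.8] -0.2
[50.7  6.9  0.8] -0.2
side body [ 0.5329 -0.3243] rel tcp mm [-1.2837  0.3183] 235 0.0018199172199683208 zrange 0.1310087952280946 0.15689843365178757
top few 0
```

View pics/s7.png

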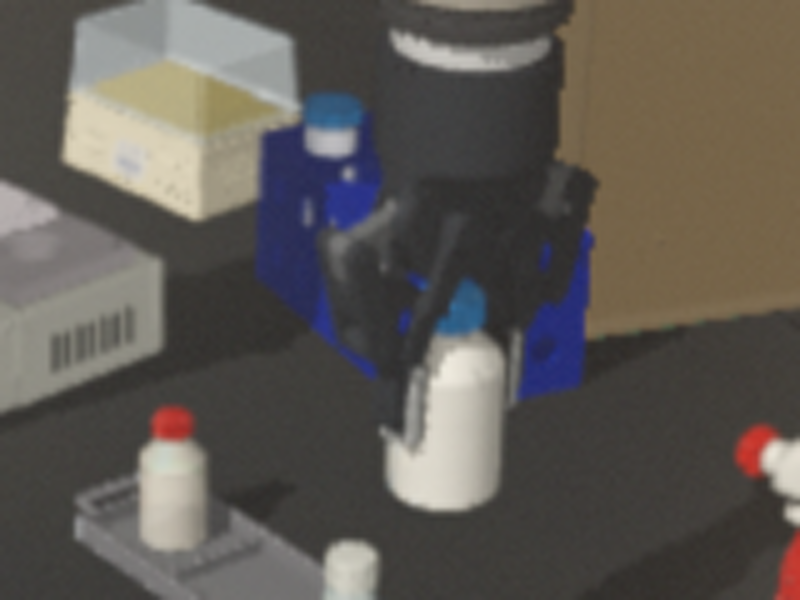

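White bottle held upright. Over to the 48 block.

{"op": "apply_moves", "data": {"increments": [44, 25, 3, 0, 0, 44, 50, 5, 0, 0, 44, 50, 5, 0, 0, 44, 50, 5, 0, 0, 44, 50, 5, 0, 0, 44, 50, 5, 0, -1, 44, 50, 5, 0, -1, 44, 50, 6, 0, -1, 44, 50, 6, 0, 0, 44, 50, 6, 0, 0, 44, 40, 6, 0, 0, 44, 20, 3, 0, 0]}}

```text
t: 20.12
eef_pos: [0.5369, 0.23, 0.1439]
tool_rot: [-0.007, 0.663, 0.748, -0.006]
contact_force: [0.1, -0.6, -1.6]
gripper_width: 0.538
```

```bash
python3 plan.py w48 0.115 3
```

```text
t 20.12 eef [0.5369 0.23   0.1439] az 6.901313544688381 toolz [-0.0186  0.0006 -0.9998] w 45.91073715890813 F [ 0.1457 -0.5789 -1.5588] q [-0.9147  0.481   0.5413  1.8743 -0.3226  0.89   -0.093 ]
tool delta mm [ 6.7882 17.4725 28.6354] turn 0.9013135446883807
[2.3 5.8 9.5] 0.3
[2.3 5.8 9.5] 0.3
```

{"op": "apply_moves", "data": {"increments": [44, 5, 11, 3, 0, 44, 2, 5, 8, 0, 44, 0, 1, 5, 0, 44, 0, 0, 0, 0]}}

```text
t: 20.62
eef_pos: [0.5539, 0.2344, 0.125]
tool_rot: [-0.007, 0.665, 0.747, -0.008]
contact_force: [-0.2, -0.3, -1.5]
gripper_width: 0.541
```

```bash
python3 plan.py w48 0.078 4;python3 held.py .024 .026
```

```text
t 20.62 eef [0.5539 0.2344 0.125 ] az 6.629665338186346 toolz [-0.0206 -0.0032 -0.9998] w 46.1941505126876 F [-0.2444 -0.2599 -1.5025] q [-0.8885  0.5343  0.5265  1.8424 -0.3465  0.8774 -0.0769]
tool delta mm [ 4.6281  0.5244 46.9505] turn 0.6296653381863457
[ 1.2  0.1 11.7] 0.2
[ 1.2  0.1 11.7] 0.2
side body [0.5523 0.2347] rel tcp mm [-1.5906  0.2943] 138 0.0026556968309781256 zrange 0.099200865562455 0.12457007343932525
top body [0.5529 0.235 ] rel tcp mm [-0.9724  0.5859] 41 0.0005005861166433962 zrange 0.09905246945735602 0.12477430323728678
```

{"op": "apply_moves", "data": {"increments": [44, 5, 0, 8, 0, 44, 0, 0, 10, 0, 44, 0, 0, 0, 0]}}

```text
t: 21.1
eef_pos: [0.5528, 0.24, 0.1066]
tool_rot: [-0.007, 0.665, 0.747, -0.007]
contact_force: [-0.4, 0.6, -1.7]
gripper_width: 0.544
```

```bash
python3 plan.py .5539,.2385 0.073 4;python3 held.py .024 .026
```

```text
t 21.1 eef [0.5528 0.24   0.1066] az 6.647483946421481 toolz [-0.0198 -0.0021 -0.9998] w 46.45650642904918 F [-0.3735  0.6348 -1.6741] q [-0.8851  0.5592  0.5116  1.8513 -0.364   0.8439 -0.0718]
tool delta mm [-1.6097  1.6234 33.5718] turn 0.647483946421481
[-0.4  0.4  8.4] 0.2
[-0.4  0.4  8.4] 0.2
side body [0.5516 0.2407] rel tcp mm [-1.1549  0.7697] 138 0.0028111097182227443 zrange 0.08070878747917254 0.1064731631225262
top body [0.5521 0.2409] rel tcp mm [-0.6938  0.8781] 36 0.000463862898292418 zrange 0.0809527514974504 0.10565306849124556
```

{"op": "apply_moves", "data": {"increments": [44, -2, 2, 5, 0, 44, 0, 0, 8, 0, 44, 0, 0, 8, 0, 44, 0, 0, 5, 0, 44, 0, 0, 0, 0]}}

```text
t: 21.82
eef_pos: [0.5554, 0.2383, 0.0796]
tool_rot: [-0.006, 0.665, 0.747, -0.007]
contact_force: [-0.1, 0.9, -1.6]
gripper_width: 0.542
```

```bash
python3 plan.py .5539,.2385 0.073 4
```

```text
t 21.82 eef [0.5554 0.2383 0.0796] az 6.64171594361082 toolz [-0.0184 -0.0013 -0.9998] w 46.31720962631948 F [-0.0736  0.858  -1.5862] q [-0.8629  0.5974  0.4894  1.8618 -0.389   0.7957 -0.048 ]
tool delta mm [ 0.4015 -1.2959  6.5815] turn 0.6417159436108202
[ 0.1 -0.3  1.6] 0.2
[ 0.1 -0.3  1.6] 0.2
```

{"op": "apply_moves", "data": {"increments": [44, 0, -1, 4, 0, 44, 0, 0, 3, 0, 44, 0, 0, 0, 0]}}

```text
t: 22.2
eef_pos: [0.5545, 0.2381, 0.0731]
tool_rot: [-0.006, 0.665, 0.747, -0.006]
contact_force: [0.5, 0.3, 0.1]
gripper_width: 0.543
```

{"op": "apply_moves", "data": {"increments": [44, 0, 0, 2, 0, 44, 0, 0, 2, 0]}}

```text
t: 22.45
eef_pos: [0.5546, 0.2379, 0.0729]
tool_rot: [-0.008, 0.665, 0.747, -0.006]
contact_force: [-8.3, -2.9, 20.9]
gripper_width: 0.539
```

Contact at 0.0729 (expected 0.073). Releasing.

{"op": "apply_moves", "data": {"increments": [44, 0, 0, -2, 0, 52, 0, 0, 0, 0, 62, 0, 0, 0, 0, 70, 0, 0, 0, 0, 70, 0, 0, 0, 0]}}

```text
t: 23.08
eef_pos: [0.5552, 0.2383, 0.0751]
tool_rot: [-0.007, 0.665, 0.747, -0.005]
contact_force: [1.2, 0.2, 0.0]
gripper_width: 0.821
```

{"op": "apply_moves", "data": {"increments": [70, 0, 0, -8, 0, 70, 0, 0, -15, 0, 70, 0, 0, -25, 0, 70, 0, 0, -30, 0, 70, 0, 0, -25, 0, 70, 0, 0, -10, 0]}}

```text
t: 23.82
eef_pos: [0.5578, 0.2376, 0.1954]
tool_rot: [-0.007, 0.665, 0.746, -0.004]
contact_force: [0.6, -0.4, -0.6]
gripper_width: 0.822
```

```bash
python3 plan.py drop 0.16 8;python3 look.py s8 210 120
```

```text
t 23.82 eef [0.5578 0.2376 0.1954] az 6.55770173004626 toolz [-0.0163  0.0025 -0.9999] w 70.18375632905487 F [ 0.6076 -0.4007 -0.6298] q [-0.924   0.4535  0.5703  1.7813 -0.2943  1.0055 -0.1222]
tool delta mm [-355.3922  -70.2203   34.9613] turn 0.5577017300462597
[-44.4  -8.8   4.4] 0.1
[-44.5  -8.4   4.4] 0.1
```

View pics/s8.png

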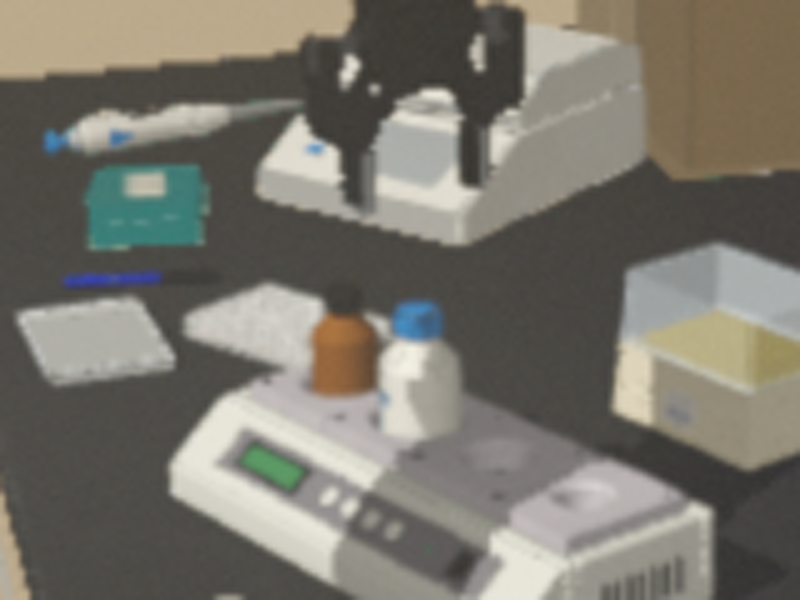

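The white bottle is seated upright beside the amber one, at about (420,380) in the crop. Next, the drop bottle.

{"op": "apply_moves", "data": {"increments": [52, -25, -5, 0, 0, 52, -45, -9, 3, 0, 52, -48, -9, 4, 0, 52, -48, -9, 4, 0, 52, -48, -9, 4, 0, 52, -48, -9, 4, 0, 52, -45, -9, 4, 0, 52, -25, -5, 4, 0, 52, -12, -4, 3, 0, 52, 0, 0, 0, 0]}}

```text
t: 25.12
eef_pos: [0.5168, -0.1336, 0.1585]
tool_rot: [-0.01, 0.669, 0.743, -0.01]
contact_force: [-0.7, 0.4, 0.6]
gripper_width: 0.61
```

```bash
python3 plan.py drop 0.10 4
```

```text
t 25.12 eef [ 0.5168 -0.1336  0.1585] az 6.0514194352313675 toolz [-0.0285 -0.0014 -0.9996] w 52.09364124212724 F [-0.7325  0.4031  0.6342] q [-0.375   0.4023  0.6443  1.9768 -0.2978  0.8872  0.5334]
tool delta mm [ 8.8577 13.8424 58.1433] turn 0.051419435231367494
[ 2.2  3.5 14.5] 0.0
[ 2.2  3.5 14.5] 0.0
```

{"op": "apply_moves", "data": {"increments": [52, 7, 10, 8, 0, 52, 2, 4, 15, 0, 52, 0, 1, 15, 0, 52, 0, 0, 8, 0, 52, 0, 0, 0, 0]}}

```text
t: 25.75
eef_pos: [0.5307, -0.1173, 0.1073]
tool_rot: [-0.012, 0.666, 0.746, -0.01]
contact_force: [-0.3, -0.6, -0.3]
gripper_width: 0.609
```

```bash
python3 plan.py drop 0.024 5
```

```text
t 25.75 eef [ 0.5307 -0.1173  0.1073] az 6.479514738839695 toolz [-0.0309  0.0001 -0.9995] w 51.99890090889341 F [-0.3303 -0.613  -0.2952] q [-0.3525  0.493   0.5885  1.9871 -0.367   0.8002  0.5618]
tool delta mm [-6.1026 -0.797  83.3383] turn 0.4795147388396952
[-1.2 -0.2 16.7] 0.1
[-1.2 -0.2 16.7] 0.1
```

{"op": "apply_moves", "data": {"increments": [52, -5, 0, 12, 0, 52, -1, 0, 17, 0, 52, 0, 0, 17, 0, 52, 0, 0, 16, 0, 52, 0, 0, 10, 0, 52, 0, 0, 4, 0, 52, 0, 0, 0, 0]}}

```text
t: 26.62
eef_pos: [0.5287, -0.1243, 0.0258]
tool_rot: [-0.012, 0.666, 0.745, -0.01]
contact_force: [-0.3, 0.3, 0.4]
gripper_width: 0.607
```

```bash
python3 plan.py drop 0.024 1; python3 look.py s9 300 190
```

```text
t 26.62 eef [ 0.5287 -0.1243  0.0258] az 6.41677686050909 toolz [-0.0311  0.     -0.9995] w 51.84431972879804 F [-0.2725  0.2858  0.3784] q [-0.2638  0.6186  0.4949  2.0204 -0.466   0.6469  0.6528]
tool delta mm [ 0.9656 -0.5023  1.8249] turn 0.41677686050909024
[ 1.  -0.5  1.8] 0.4
```

View pics/s9.png

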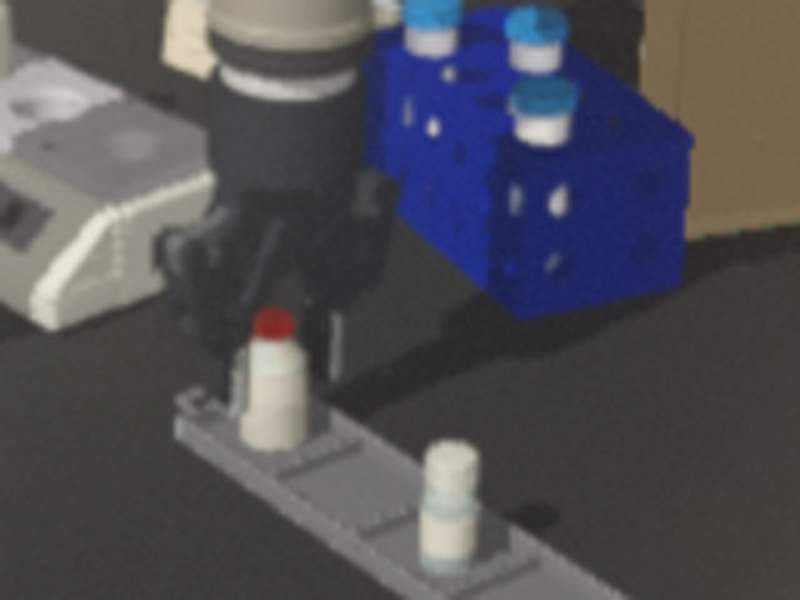

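{"op": "apply_moves", "data": {"increments": [52, 1, 0, 2, 0, 52, 0, 0, 0, 0, 29, 0, 0, 0, 0, 29, 0, 0, 0, 0, 29, 0, 0, 0, 0, 29, 0, 0, 0, 0, 29, 0, 0, 0, 0], "squeeze": 30}}

```text
t: 27.55
eef_pos: [0.5296, -0.1232, 0.0252]
tool_rot: [-0.011, 0.666, 0.746, -0.009]
contact_force: [-0.2, 0.9, -0.3]
gripper_width: 0.364
```

{"op": "apply_moves", "data": {"increments": [29, 0, 0, -5, 0, 29, 0, 0, -10, 0, 29, 0, 0, -15, 0, 29, 0, 0, -20, 0, 29, 0, 0, -25, 0, 29, 0, 0, -25, 0, 29, 0, 0, -10, 0]}}

```text
t: 28.42
eef_pos: [0.5331, -0.1236, 0.1427]
tool_rot: [-0.01, 0.667, 0.745, -0.009]
contact_force: [-1.0, 0.7, -0.5]
gripper_width: 0.371
```

```bash
python3 plan.py w33 0.130 8;python3 look.py s10 300 160;python3 held.py .0165 .02
```

```text
t 28.43 eef [ 0.5331 -0.1236  0.1427] az 6.3814780154725455 toolz [-0.0264  0.0001 -0.9997] w 31.67762464284905 F [-0.9885  0.6984 -0.5411] q [-0.3727  0.4459  0.6257  1.9588 -0.3304  0.8674  0.5414]
tool delta mm [283.148   63.8549  11.9164] turn 0.38147801547254545
[35.4  8.   1.5] 0.0
[35.4  7.8  1.5] 0.0
side body [ 0.5322 -0.1235] rel tcp mm [-1.3086  0.1342] 95 0.0024871743590665863 zrange 0.12345765013538745 0.14301086022845588
top few 0
```

View pics/s10.png

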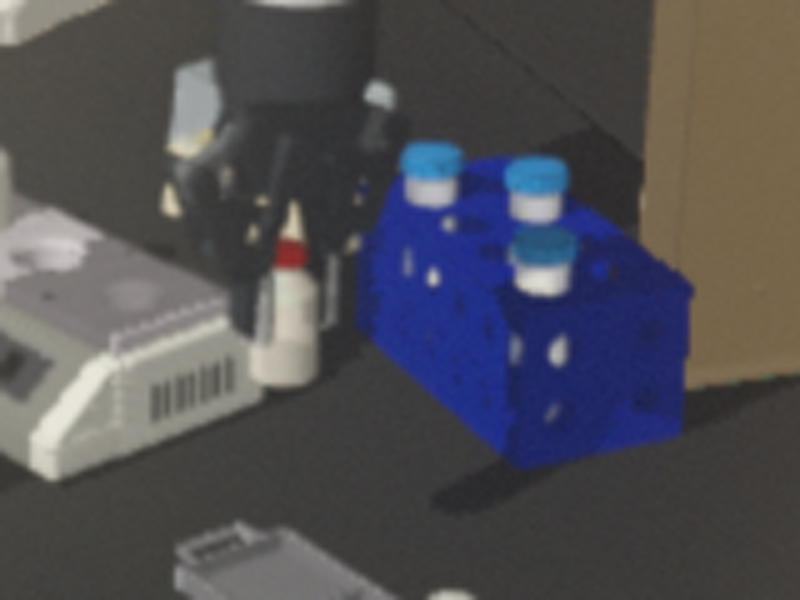

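Drop bottle held. To the 33 block.

{"op": "apply_moves", "data": {"increments": [29, 12, 3, 0, 0, 29, 25, 6, 1, 0, 29, 30, 7, 1, 0, 29, 30, 7, 1, 0, 29, 30, 7, 1, 0, 29, 30, 7, 1, 0, 29, 30, 7, 1, 0, 29, 30, 7, 0, 0, 29, 25, 6, 0, 0, 29, 20, 5, 0, 0, 29, 10, 2, 0, 0, 29, 4, 0, 0, 0]}}

```text
t: 30.08
eef_pos: [0.5574, 0.1755, 0.1218]
tool_rot: [-0.017, 0.665, 0.747, -0.017]
contact_force: [1.3, 0.3, -0.8]
gripper_width: 0.366
```

```bash
python3 plan.py w33 0.110 3;python3 held.py .0165 .02
```

```text
t 30.07 eef [0.5574 0.1755 0.1218] az 6.629732567286855 toolz [-0.0485 -0.0035 -0.9988] w 31.259754022078667 F [ 1.3141  0.3276 -0.8078] q [-0.8195  0.5349  0.5622  1.8663 -0.3713  0.8945  0.0456]
tool delta mm [-11.455    6.7263  11.4328] turn 0.6297325672868546
[-3.8  2.2  3.8] 0.2
[-3.8  2.3  3.8] 0.2
side body [0.5568 0.1743] rel tcp mm [-0.5632 -1.2101] 74 0.0034498723944949125 zrange 0.10263781201804933 0.12113255410109991
top body [0.5562 0.1758] rel tcp mm [-1.1149  0.2617] 12 0.0004849336718390075 zrange 0.10679843392520172 0.11849444220227645
```

{"op": "apply_moves", "data": {"increments": [29, -6, 4, -2, 0, 29, -4, 2, -2, 0, 29, -2, 1, 0, 0, 29, 0, 0, 0, 0]}}

```text
t: 30.68
eef_pos: [0.5671, 0.1596, 0.1265]
tool_rot: [-0.016, 0.667, 0.745, -0.017]
contact_force: [-0.4, 0.2, -0.1]
gripper_width: 0.371
```

```bash
python3 plan.py w33 0.110 3;python3 held.py .0165 .02
```

```text
t 30.68 eef [0.5671 0.1596 0.1265] az 6.309577289309558 toolz [-0.0475 -0.0039 -0.9989] w 31.687862215376853 F [-0.4349  0.1951 -0.1073] q [-0.7914  0.5362  0.5679  1.8523 -0.3686  0.9075  0.0674]
tool delta mm [ 5.537  -0.8933 16.5556] turn 0.30957728930955764
[ 1.8 -0.3  5.5] 0.1
[ 1.8 -0.3  5.5] 0.1
side body [0.566  0.1592] rel tcp mm [-1.041  -0.3494] 77 0.0026451726084275318 zrange 0.10739952761619953 0.1264554641942056
top body [0.5662 0.1594] rel tcp mm [-0.8874 -0.1775] 13 0.00026684981549636655 zrange 0.10774142423080035 0.12497533932540872
```

{"op": "apply_moves", "data": {"increments": [29, 5, 0, 2, 0, 29, 1, 0, 8, 0, 29, 0, 1, 8, 0, 29, 0, 0, 0, 0]}}

```text
t: 31.28
eef_pos: [0.5656, 0.1675, 0.1065]
tool_rot: [-0.017, 0.666, 0.746, -0.018]
contact_force: [0.3, -0.5, -1.0]
gripper_width: 0.368
```

```bash
python3 plan.py .5658,.1652 0.080 3;python3 held.py .0165 .02;python3 look.py s11 210 120
```

```text
t 31.27 eef [0.5656 0.1675 0.1065] az 6.4454427617014725 toolz [-0.0489 -0.0039 -0.9988] w 31.448344821107373 F [ 0.2555 -0.492  -1.0084] q [-0.79    0.5639  0.5504  1.8614 -0.3879  0.8739  0.0716]
tool delta mm [-2.3496  1.2794 26.4467] turn 0.44544276170147246
[-0.8  0.4  8.8] 0.1
[-0.8  0.4  8.8] 0.1
side body [0.5629 0.1677] rel tcp mm [-2.6138  0.2111] 72 0.003142896697076625 zrange 0.08649458560107326 0.10579594331992359
top body [0.5644 0.167 ] rel tcp mm [-1.1162 -0.4655] 12 0.0004998208939081992 zrange 0.09326598477815784 0.10504743501747837
```

View pics/s11.png

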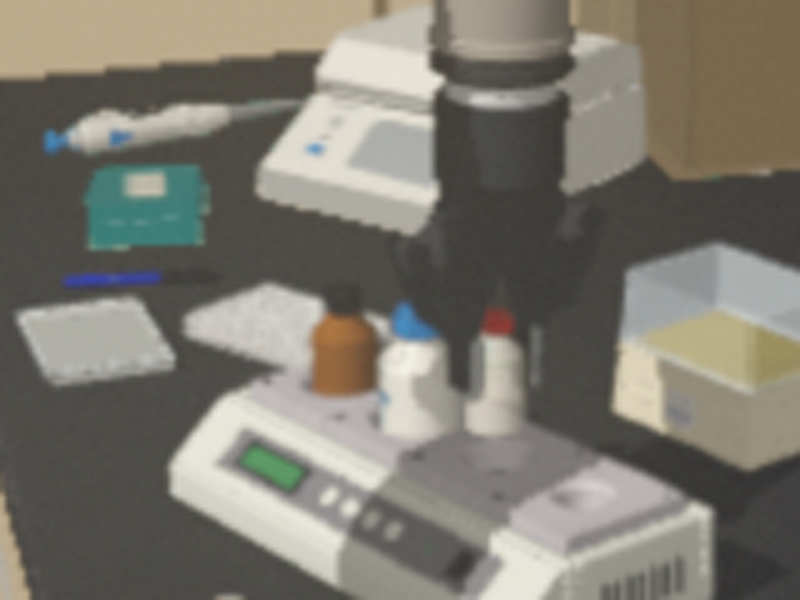

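{"op": "apply_moves", "data": {"increments": [29, -2, 1, 3, 0, 29, 0, 0, 8, 0, 29, 0, 1, 8, 0, 29, 0, 0, 4, 0, 29, 0, 0, 0, 0]}}

```text
t: 32.05
eef_pos: [0.5675, 0.1652, 0.0828]
tool_rot: [-0.017, 0.666, 0.745, -0.017]
contact_force: [-0.0, 0.3, -0.6]
gripper_width: 0.369
```

```bash
python3 plan.py .5658,.1652 0.074 3;python3 look.py s12 210 120
```

```text
t 32.05 eef [0.5675 0.1652 0.0828] az 6.396248984378971 toolz [-0.0472 -0.0033 -0.9989] w 31.539799988928102 F [-0.0456  0.3315 -0.5502] q [-0.7694  0.597   0.5305  1.8716 -0.4112  0.8312  0.0936]
tool delta mm [ 0.2096 -1.3052  8.8869] turn 0.39624898437897116
[ 0.1 -0.4  3. ] 0.1
[ 0.1 -0.4  3. ] 0.1
```

View pics/s12.png

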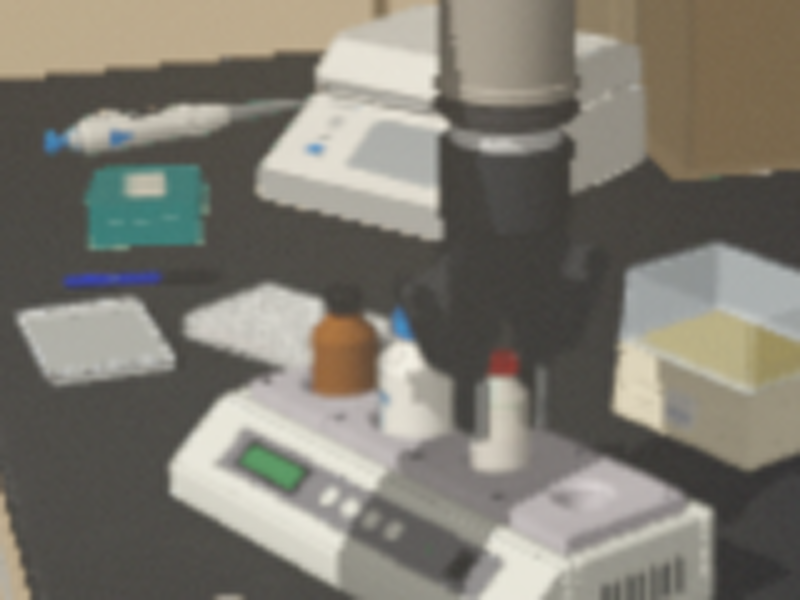

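In the well mouth. Lowering the last 9 mm.

{"op": "apply_moves", "data": {"increments": [29, 0, -1, 4, 0, 29, 0, 0, 4, 0, 29, 0, 0, 2, 0, 29, 0, 0, 0, 0]}}

```text
t: 32.6
eef_pos: [0.5667, 0.1651, 0.0744]
tool_rot: [-0.017, 0.666, 0.745, -0.016]
contact_force: [0.3, 0.3, 0.8]
gripper_width: 0.367
```

{"op": "apply_moves", "data": {"increments": [29, 0, 0, 2, 0, 29, 0, 0, 2, 0]}}

```text
t: 32.85
eef_pos: [0.5669, 0.165, 0.074]
tool_rot: [-0.018, 0.667, 0.745, -0.015]
contact_force: [-7.4, -1.6, 24.0]
gripper_width: 0.368
```

```bash
python3 plan.py .5658,.1652 0.074 3
```

```text
t 32.85 eef [0.5669 0.165  0.074 ] az 6.357987003109049 toolz [-0.0469  0.0008 -0.9989] w 31.441598590623332 F [-7.3588 -1.5655 23.9961] q [-0.761   0.6072  0.521   1.8782 -0.4233  0.8137  0.1039]
tool delta mm [ 0.2932 -1.0399  0.0613] turn 0.35798700310904863
[ 0.1 -0.3  0. ] 0.1
[ 0.1 -0.3  0. ] 0.1
```

{"op": "apply_moves", "data": {"increments": [29, 0, 0, -2, 0, 36, 0, 0, 0, 0, 44, 0, 0, 0, 0, 52, 0, 0, 0, 0, 52, 0, 0, 0, 0]}}

```text
t: 33.48
eef_pos: [0.567, 0.1651, 0.0756]
tool_rot: [-0.018, 0.667, 0.745, -0.015]
contact_force: [0.9, -0.1, -0.3]
gripper_width: 0.606
```

{"op": "apply_moves", "data": {"increments": [52, 0, 0, -8, 0, 52, 0, 0, -15, 0, 52, 0, 0, -25, 0, 52, 0, 0, -30, 0, 52, 0, 0, -25, 0, 52, 0, 0, -10, 0]}}

```text
t: 34.22
eef_pos: [0.573, 0.1646, 0.1958]
tool_rot: [-0.017, 0.667, 0.745, -0.015]
contact_force: [-0.2, -0.3, -0.7]
gripper_width: 0.612
```

```bash
python3 plan.py vial 0.18 11;python3 look.py s13 210 120
```

```text
t 34.23 eef [0.573  0.1646 0.1958] az 6.310602950284031 toolz [-0.045  0.001 -0.999] w 52.23650049174765 F [-0.2165 -0.294  -0.6914] q [-0.8274  0.4607  0.6113  1.7845 -0.3156  1.0383  0.0192]
tool delta mm [-420.9497  -86.2974   17.1889] turn 0.3106029502840313
[-38.3  -7.8   1.6] 0.0
[-38.3  -7.7   1.6] 0.0
```

View pics/s13.png

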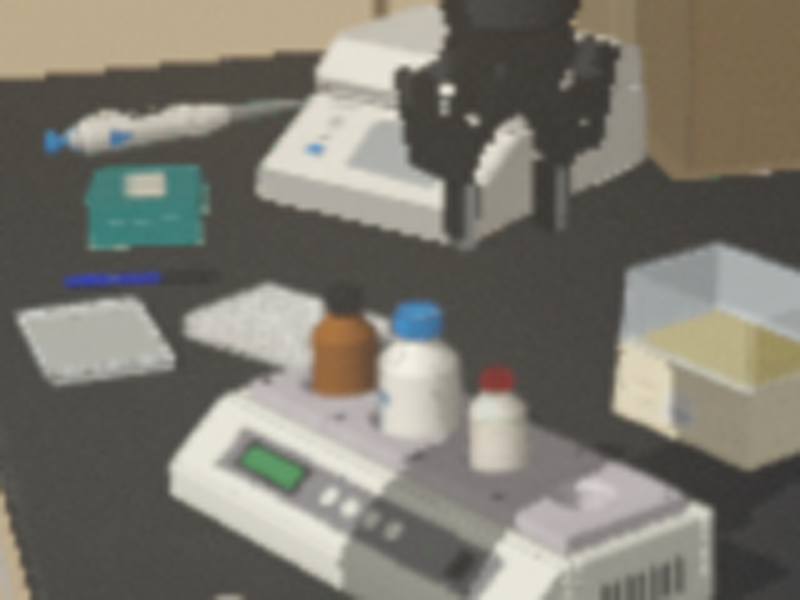

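Drop bottle seated upright at about (498,420) in the crop. Last is the vial.

{"op": "apply_moves", "data": {"increments": [42, -10, -2, 0, 0, 42, -20, -4, 0, 0, 42, -28, -6, 0, 0, 42, -30, -6, 0, 0, 42, -30, -6, 0, 0, 42, -30, -6, 0, 0, 42, -30, -6, 0, 0, 42, -30, -6, 0, 0, 42, -30, -6, 0, 0, 42, -30, -6, 0, 0, 42, -30, -6, 0, 0, 42, -30, -6, 0, 0]}}

```text
t: 35.78
eef_pos: [0.5275, -0.1943, 0.189]
tool_rot: [-0.023, 0.671, 0.741, -0.023]
contact_force: [0.0, -0.3, -0.1]
gripper_width: 0.491
```

```bash
python3 plan.py vial 0.15 4
```

```text
t 35.77 eef [ 0.5275 -0.1943  0.189 ] az 5.672059918952703 toolz [-0.0643 -0.0039 -0.9979] w 41.92735572411078 F [ 0.0185 -0.3182 -0.1427] q [-0.2937  0.4376  0.6916  1.8631 -0.2929  1.0133  0.6227]
tool delta mm [-69.2871   0.8659  38.8122] turn -0.32794008104729677
[-17.3   0.2   9.7] -0.1
[-17.3   0.1   9.7] -0.1
```

Tilt has drifted to 3.7°, which is tolerable but worth reducing. I'll see whether roll or height moves in free space change it.

{"op": "apply_moves", "data": {"increments": [42, 0, 0, -20, 0, 42, 0, 0, -30, 0, 42, 0, 0, -30, 0]}}

```text
t: 36.15
eef_pos: [0.5248, -0.2017, 0.266]
tool_rot: [-0.027, 0.675, 0.736, -0.027]
contact_force: [0.3, -0.1, 0.2]
gripper_width: 0.496
```

```bash
python3 plan.py vial 0.15 1
```

```text
t 36.15 eef [ 0.5248 -0.2017  0.266 ] az 4.960857350300996 toolz [-0.0762 -0.0041 -0.9971] w 42.35283122114318 F [ 0.3272 -0.0969  0.2476] q [-0.3264  0.359   0.7403  1.7751 -0.2241  1.1761  0.5708]
tool delta mm [-62.3399  11.4033 115.2717] turn -1.039142649699004
[-62.3  11.4 115.3] -1.0
```

{"op": "apply_moves", "data": {"increments": [42, 0, -20, 0, 0, 42, 0, -30, 0, 0, 42, 0, -30, 0, 0]}}

```text
t: 36.52
eef_pos: [0.4414, -0.2127, 0.2714]
tool_rot: [-0.027, 0.677, 0.735, -0.028]
contact_force: [-0.6, 0.1, 0.2]
gripper_width: 0.491
```

```bash
python3 plan.py vial 0.15 1
```

```text
t 36.52 eef [ 0.4414 -0.2127  0.2714] az 4.7649757325767395 toolz [-0.0777 -0.0058 -0.997 ] w 41.94737252301196 F [-0.6137  0.1457  0.2448] q [-0.3712  0.1992  0.7859  1.931  -0.1147  1.141   0.5443]
tool delta mm [-58.1201  95.9563 114.2731] turn -1.2350242674232605
[-58.1  96.  114.3] -1.2
```

{"op": "apply_moves", "data": {"increments": [42, 0, 20, 0, 0, 42, 0, 30, 0, 0, 42, 0, 30, 0, 0]}}

```text
t: 36.9
eef_pos: [0.5134, -0.2111, 0.2633]
tool_rot: [-0.03, 0.68, 0.732, -0.028]
contact_force: [-0.6, -0.5, -0.3]
gripper_width: 0.494
```

```bash
python3 plan.py vial 0.15 1
```

```text
t 36.9 eef [ 0.5134 -0.2111  0.2633] az 4.185967955495065 toolz [-0.0819 -0.0004 -0.9966] w 42.18639056189647 F [-0.5669 -0.5072 -0.3469] q [-0.3189  0.355   0.7553  1.7908 -0.2251  1.1732  0.5827]
tool delta mm [-54.0392  24.6046 111.3734] turn -1.814032044504935
[-54.   24.6 111.4] -1.8
```

{"op": "apply_moves", "data": {"increments": [42, 0, 0, 0, -10, 42, 0, 0, 0, -10, 42, 0, 0, 0, -10]}}

```text
t: 37.28
eef_pos: [0.5104, -0.2142, 0.2593]
tool_rot: [-0.039, 0.462, 0.886, -0.021]
contact_force: [-0.0, -0.4, 0.3]
gripper_width: 0.49
```

```bash
python3 plan.py vial 0.15 1
```

```text
t 37.27 eef [ 0.5104 -0.2142  0.2593] az 35.00667840617363 toolz [-0.0897 -0.0014 -0.996 ] w 41.83354717388281 F [-0.0302 -0.3721  0.303 ] q [-0.2267  0.3369  0.6348  1.7897 -0.1763  1.1667  1.0747]
tool delta mm [-58.4559  -1.7974 106.9211] turn 29.006678406173627
[-58.5  -1.8 106.9] 29.0
```

{"op": "apply_moves", "data": {"increments": [42, 0, 0, 0, 10, 42, 0, 0, 0, 10, 42, 0, 0, 0, 10]}}

```text
t: 37.65
eef_pos: [0.5048, -0.2185, 0.2565]
tool_rot: [-0.035, 0.682, 0.73, -0.033]
contact_force: [-0.4, 0.4, 0.4]
gripper_width: 0.497
```

```bash
python3 plan.py vial 0.15 1
```

```text
t 37.65 eef [ 0.5048 -0.2185  0.2565] az 3.9071747314177667 toolz [-0.0956  0.0003 -0.9954] w 42.46902031916506 F [-0.3568  0.4401  0.4422] q [-0.3031  0.3611  0.7544  1.8016 -0.2228  1.17    0.5941]
tool delta mm [-47.3213  34.7895 103.3128] turn -2.0928252685822333
[-47.3  34.8 103.3] -2.1
```

{"op": "apply_moves", "data": {"increments": [42, 0, 0, 0, 0, 42, 0, 0, 0, 0, 42, 0, 0, 0, 0, 42, 0, 0, 0, 0]}}

```text
t: 38.15
eef_pos: [0.5019, -0.2206, 0.2549]
tool_rot: [-0.037, 0.68, 0.731, -0.034]
contact_force: [0.2, -0.2, 0.1]
gripper_width: 0.491
```

```bash
python3 plan.py vial 0.15 1|head -1
```

```text
t 38.15 eef [ 0.5019 -0.2206  0.2549] az 4.167364392657271 toolz [-0.0992  0.0008 -0.9951] w 41.921345256930564 F [ 0.2051 -0.2209  0.1272] q [-0.2986  0.3614  0.7541  1.8054 -0.2214  1.1692  0.603 ]
```

{"op": "apply_moves", "data": {"increments": [42, 0, 0, 10, 0, 42, 0, 0, 10, 0, 42, 0, 0, 10, 0, 42, 0, 0, 10, 0, 42, 0, 0, 10, 0, 42, 0, 0, 10, 0, 42, 0, 0, 10, 0]}}

```text
t: 39.02
eef_pos: [0.4945, -0.2202, 0.1802]
tool_rot: [-0.037, 0.68, 0.732, -0.034]
contact_force: [0.8, -0.5, 0.1]
gripper_width: 0.494
```

```bash
python3 plan.py vial 0.15 1|head -1
```

```text
t 39.02 eef [ 0.4945 -0.2202  0.1802] az 4.277047734830295 toolz [-0.0994  0.0008 -0.995 ] w 42.19915555769894 F [ 0.7903 -0.506   0.137 ] q [-0.2572  0.4385  0.7129  1.8967 -0.2852  1.0171  0.6586]
```

{"op": "apply_moves", "data": {"increments": [42, 0, 0, 0, 0, 42, 0, 0, 0, 0]}}

```text
t: 39.28
eef_pos: [0.494, -0.2201, 0.1795]
tool_rot: [-0.037, 0.68, 0.732, -0.034]
contact_force: [-0.8, 0.0, 0.0]
gripper_width: 0.486
```

```bash
python3 plan.py vial 0.15 1|head -1
```

```text
t 39.27 eef [ 0.494  -0.2201  0.1795] az 4.266829502666672 toolz [-0.1007  0.001  -0.9949] w 41.54453644771216 F [-0.7623  0.0353  0.    ] q [-0.2568  0.4396  0.7126  1.8974 -0.2854  1.0168  0.6588]
```

{"op": "apply_moves", "data": {"increments": [42, 0, 0, 0, 0, 42, 0, 0, 0, 0, 42, 0, 0, 0, 0, 42, 0, 0, 0, 0]}}

```text
t: 39.78
eef_pos: [0.4948, -0.2203, 0.1804]
tool_rot: [-0.036, 0.68, 0.732, -0.033]
contact_force: [-0.5, -0.7, -0.0]
gripper_width: 0.492
```

```bash
python3 plan.py vial 0.15 1|head -1
```

```text
t 39.77 eef [ 0.4948 -0.2203  0.1804] az 4.273752563110627 toolz [-0.0987  0.0007 -0.9951] w 42.00261406819419 F [-0.5395 -0.6805 -0.0466] q [-0.2571  0.4384  0.713   1.8962 -0.2852  1.017   0.6586]
```

{"op": "apply_moves", "data": {"increments": [42, 0, 12, 0, 0, 42, 0, 12, 0, 0, 42, 0, 12, 0, 0, 42, 0, 0, 0, 0]}}

```text
t: 40.28
eef_pos: [0.5342, -0.217, 0.1765]
tool_rot: [-0.036, 0.679, 0.732, -0.033]
contact_force: [-0.4, 0.2, -0.3]
gripper_width: 0.491
```

```bash
python3 plan.py vial 0.15 1|head -1
```

```text
t 40.27 eef [ 0.5342 -0.217   0.1765] az 4.351940044181357 toolz [-0.0981  0.0004 -0.9952] w 41.890007928161815 F [-0.4394  0.2211 -0.2916] q [-0.2435  0.501   0.6913  1.8155 -0.3177  1.0442  0.6511]
```

The drift comes from re-reading the pose while in motion, since rows with a pause don't creep. Only the vial is left in the tray, so I can turn the jaws along the row. The tilt then lies in the plane of the pads and won't tip the vial. I'll put pauses between moves from here.

{"op": "apply_moves", "data": {"increments": [42, 0, 0, 0, 10, 42, 0, 0, 0, 0, 42, 0, 0, 0, 10, 42, 0, 0, 0, 0, 42, 0, 0, 0, 10, 42, 0, 0, 0, 0, 42, 0, 0, 0, 10, 42, 0, 0, 0, 0, 42, 0, 0, 0, 10, 42, 0, 0, 0, 0]}}

```text
t: 41.52
eef_pos: [0.5326, -0.2182, 0.1765]
tool_rot: [-0.02, 0.919, 0.39, -0.046]
contact_force: [-1.3, -0.2, -0.9]
gripper_width: 0.491
```

```bash
python3 plan.py vial 0.15 1|head -1
```

```text
t 41.52 eef [ 0.5326 -0.2182  0.1765] az -44.11365656531678 toolz [-0.0999  0.0004 -0.995 ] w 41.90110452685585 F [-1.321  -0.1808 -0.9389] q [-0.3793  0.5796  0.9142  1.8246 -0.4613  1.0823 -0.0503]
```

{"op": "apply_moves", "data": {"increments": [42, 0, 0, 0, 10, 42, 0, 0, 0, 0, 42, 0, 0, 0, 10, 42, 0, 0, 0, 0, 42, 0, 0, 0, 10, 42, 0, 0, 0, 0, 42, 0, 0, 0, 9, 42, 0, 0, 0, 0]}}

```text
t: 42.52
eef_pos: [0.5318, -0.2195, 0.1769]
tool_rot: [-0.005, 0.995, 0.086, -0.05]
contact_force: [-0.1, 0.1, 0.3]
gripper_width: 0.489
```

```bash
sed -i 's/az=6\./az=-83./' plan.py; python3 plan.py vial 0.10 4; python3 - <<'E'
from h import *
cv2.imwrite("pics/s14.png",read_camera("side")[0])
E
sed -i 's/-.2633)/-.2633)/' plan.py
```

```text
t 42.52 eef [ 0.5318 -0.2195  0.1769] az -80.16307189561425 toolz [-0.1     0.0011 -0.995 ] w 41.800678444620544 F [-0.0573  0.087   0.298 ] q [-0.4619  0.666   1.08    1.8291 -0.5871  1.1337 -0.5584]
tool delta mm [ 0.9551 44.7362 76.4078] turn 2.8369281043857484
[ 0.2 11.2 19.1] 0.7
[ 0.7 11.2 19.1] 0.7
```

View pics/s14.png

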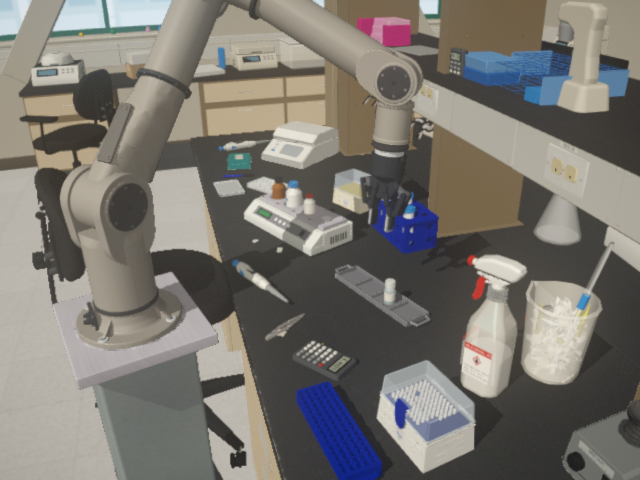

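The arm is clear of everything, and the vial is alone in the tray at (390,292).

{"op": "apply_moves", "data": {"increments": [42, 0, 22, 15, 0, 42, 0, 0, 0, 0, 42, 0, 22, 15, 0, 42, 0, 0, 0, 0, 42, 0, 0, 15, 0, 42, 0, 0, 0, 0, 42, 0, 0, 15, 0, 42, 0, 0, 0, 0]}}

```text
t: 43.58
eef_pos: [0.5353, -0.2592, 0.1159]
tool_rot: [-0.007, 0.994, 0.1, -0.048]
contact_force: [0.3, 1.1, 0.1]
gripper_width: 0.491
```

```bash
python3 plan.py vial 0.024 5; python3 look.py s15 320 200; python3 - <<'E'
from meas import *
d=read_camera("side")[1];P,c=grid("side",d);x,y=.5327,-.2633
m=(np.hypot(P[:,0]-x,P[:,1]-y)<.03)&(P[:,2]>.019)&(P[:,2]<.037);B=P[m]
print(least_squares(lambda p:np.hypot(B[:,0]-p[0],B[:,1]-p[1])-.0125,(x,y),loss="soft_l1",f_scale=.001).x,len(B))
E
```

```text
t 43.58 eef [ 0.5353 -0.2592  0.1159] az -78.52985511894464 toolz [-0.0973  0.0044 -0.9952] w 41.95007420460394 F [0.2731 1.073  0.094 ] q [-0.3248  0.7483  0.9808  1.8263 -0.6544  1.0468 -0.441 ]
tool delta mm [ 5.3     5.683  91.6576] turn 4.4701448810553615
[ 1.1  1.1 18.3] 0.9
[ 1.1  1.1 18.3] 0.9
[ 1.1  1.1 18.3] 0.9
[ 1.1  1.1 18.3] 0.9
[ 1.1  1.1 18.3] 0.9
[ 0.5323 -0.2637] 77
```

View pics/s15.png

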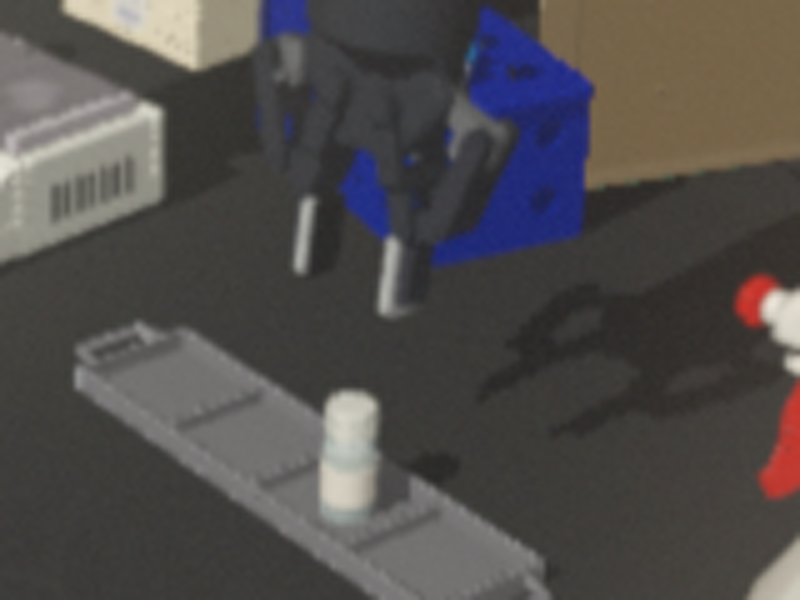

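{"op": "apply_moves", "data": {"increments": [42, 1, 5, 16, 4, 42, 0, 0, 0, 0, 42, 1, 0, 18, 0, 42, 0, 0, 0, 0, 42, 1, 0, 18, 0, 42, 0, 0, 0, 0]}}

```text
t: 44.42
eef_pos: [0.5363, -0.2645, 0.0641]
tool_rot: [-0.004, 0.997, 0.067, -0.046]
contact_force: [0.1, 0.9, 0.2]
gripper_width: 0.491
```

```bash
python3 plan.py .531,-.2635 0.024 2
```

```text
t 44.42 eef [ 0.5363 -0.2645  0.0641] az -82.38673681301438 toolz [-0.0928  0.0024 -0.9957] w 41.929415026989304 F [0.0971 0.9285 0.1954] q [-0.2857  0.8184  0.9319  1.8476 -0.7321  0.9717 -0.4524]
tool delta mm [-1.4172 -1.0763 40.3755] turn 0.6132631869856198
[-0.7 -0.5 20.2] 0.3
[-0.7 -0.5 20.2] 0.3
```

{"op": "apply_moves", "data": {"increments": [42, -2, -1, 14, 0, 42, 0, 0, 0, 0, 42, -1, 0, 14, 0, 42, 0, 0, 0, 0, 42, 0, 0, 11, 0, 42, 0, 0, 0, 0]}}

```text
t: 45.18
eef_pos: [0.5291, -0.264, 0.023]
tool_rot: [-0.004, 0.997, 0.067, -0.046]
contact_force: [0.6, -1.0, -0.0]
gripper_width: 0.495
```

```bash
python3 plan.py .531,-.2635 0.024 2;python3 look.py s16 320 200
```

```text
t 45.17 eef [ 0.5291 -0.264   0.023 ] az -82.38803055357937 toolz [-0.0927  0.0022 -0.9957] w 42.260992509978216 F [ 0.6316 -0.9526 -0.046 ] q [-0.2563  0.8599  0.8798  1.8765 -0.7824  0.9017 -0.4144]
tool delta mm [ 1.8202 -0.2294 -1.2126] turn 0.6119694464206304
[ 0.9 -0.1 -0.6] 0.3
[ 0.9 -0.1 -0.6] 0.3
```

View pics/s16.png

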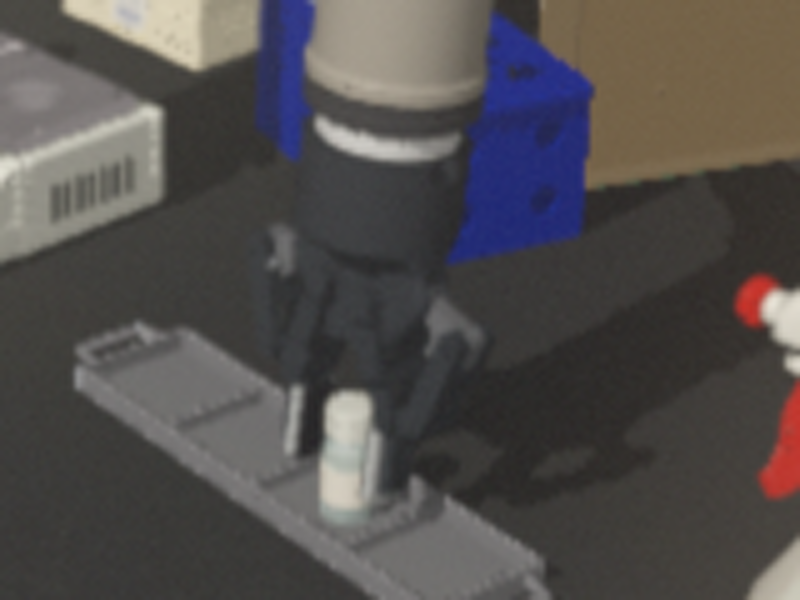

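{"op": "apply_moves", "data": {"increments": [42, 2, 0, -1, 0, 42, 0, 0, 0, 0, 20, 0, 0, 0, 0, 20, 0, 0, 0, 0, 20, 0, 0, 0, 0, 20, 0, 0, 0, 0, 20, 0, 0, 0, 0], "squeeze": 25}}

```text
t: 46.1
eef_pos: [0.5324, -0.2644, 0.0252]
tool_rot: [-0.003, 0.997, 0.067, -0.045]
contact_force: [1.2, -0.1, -0.6]
gripper_width: 0.276
```

{"op": "apply_moves", "data": {"increments": [20, 0, 0, -6, 0, 20, 0, 0, 0, 0, 20, 0, 0, -20, 0, 20, 0, 0, 0, 0, 20, 0, 0, -30, 0, 20, 0, 0, 0, 0, 20, 0, 0, -30, 0, 20, 0, 0, 0, 0, 20, 0, 0, -25, 0, 20, 0, 0, 0, 0]}}

```text
t: 47.35
eef_pos: [0.5414, -0.2625, 0.1367]
tool_rot: [-0.005, 0.997, 0.067, -0.047]
contact_force: [0.3, -0.9, 0.2]
gripper_width: 0.281
```

```bash
python3 plan.py w25 0.13 9;python3 look.py s17 320 160; python3 held.py .0125 .02
```

```text
t 47.35 eef [ 0.5414 -0.2625  0.1367] az -82.33947263064788 toolz [-0.0935  0.0037 -0.9956] w 24.031666678615345 F [ 0.3287 -0.8799  0.2181] q [-0.3386  0.7417  1.0176  1.7994 -0.649   1.0901 -0.5096]
tool delta mm [  82.9913 -345.2599    4.7   ] turn 0.6605273693521241
[  9.2 -38.4   0.5] 0.1
[  8.8 -38.5   0.5] 0.1
side body [ 0.5409 -0.2611] rel tcp mm [0.4061 0.4146] 79 0.0020179093557487014 zrange 0.11563032750909286 0.13526007914239324
top few 7
```

View pics/s17.png

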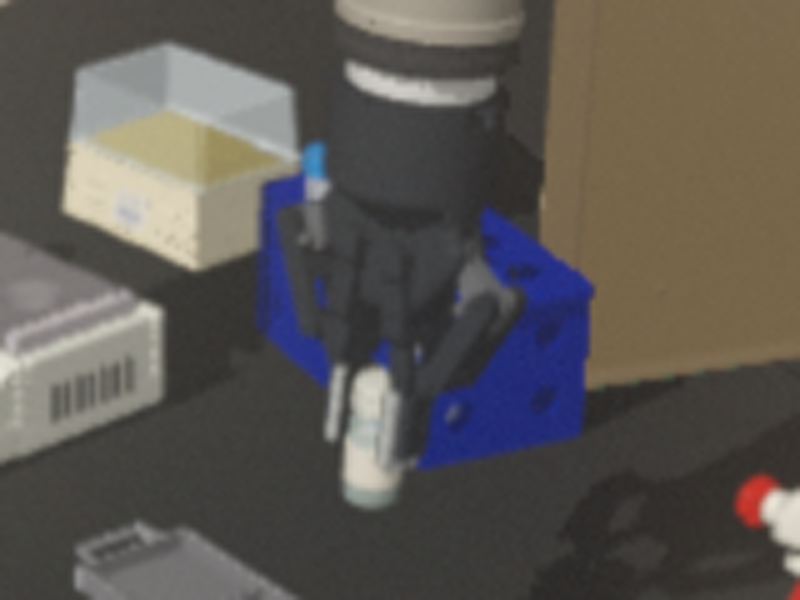

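The vial is held upright. Carrying it to the 25 block in paused steps.

{"op": "apply_moves", "data": {"increments": [20, 9, -38, 0, 0, 20, 0, 0, 0, 0, 20, 9, -38, 0, 0, 20, 0, 0, 0, 0, 20, 9, -38, 0, 0, 20, 0, 0, 0, 0, 20, 9, -38, 0, 0, 20, 0, 0, 0, 0, 20, 9, -38, 0, 0, 20, 0, 0, 0, 0]}}

```text
t: 48.75
eef_pos: [0.555, -0.0715, 0.1279]
tool_rot: [-0.004, 0.997, 0.062, -0.052]
contact_force: [-0.0, 0.5, -0.6]
gripper_width: 0.276
```

```bash
python3 plan.py w25 0.13 4
```

```text
t 48.75 eef [ 0.555  -0.0715  0.1279] az -82.96890425035073 toolz [-0.1049  0.0012 -0.9945] w 23.597312082347184 F [-0.0212  0.5396 -0.6272] q [-0.702   0.7201  1.0536  1.8952 -0.6797  1.0726 -0.7883]
tool delta mm [  41.3014 -158.4298   -4.1594] turn 0.031095749649267646
[ 10.3 -39.6  -1. ] 0.0
[ 10.3 -39.6  -1. ] 0.0
```

{"op": "apply_moves", "data": {"increments": [20, 10, -38, -3, 0, 20, 0, 0, 0, 0, 20, 10, -38, -2, 0, 20, 0, 0, 0, 0, 20, 10, -38, -2, 0, 20, 0, 0, 0, 0, 20, 9, -35, 0, 0, 20, 0, 0, 0, 0, 20, 0, 0, 0, 0]}}

```text
t: 49.88
eef_pos: [0.5766, 0.0593, 0.1341]
tool_rot: [0.003, 0.998, 0.049, -0.051]
contact_force: [-0.6, -0.7, -0.0]
gripper_width: 0.279
```

```bash
python3 plan.py w25 0.105 2;python3 held.py .0125 .02;python3 look.py s18 230 120
```

```text
t 49.88 eef [0.5766 0.0593 0.1341] az -84.42744792278188 toolz [-0.1013 -0.01   -0.9948] w 23.819346192677994 F [-0.6338 -0.694  -0.0428] q [-0.9148  0.7525  1.0716  1.8444 -0.7119  1.1193 -1.0245]
tool delta mm [  6.152  -31.3277  28.5683] turn -1.4274479227818802
[  3.1 -15.7  14.3] -0.7
[  3.3 -15.6  14.3] -0.7
side body [0.5762 0.0591] rel tcp mm [-0.4349 -0.2053] 60 0.0019354524220893785 zrange 0.11412054872116661 0.1337388041868367
top body [0.5774 0.0597] rel tcp mm [0.7928 0.4222] 19 0.00168104380010061 zrange 0.11544187335226508 0.1337992580352012
```

View pics/s18.png

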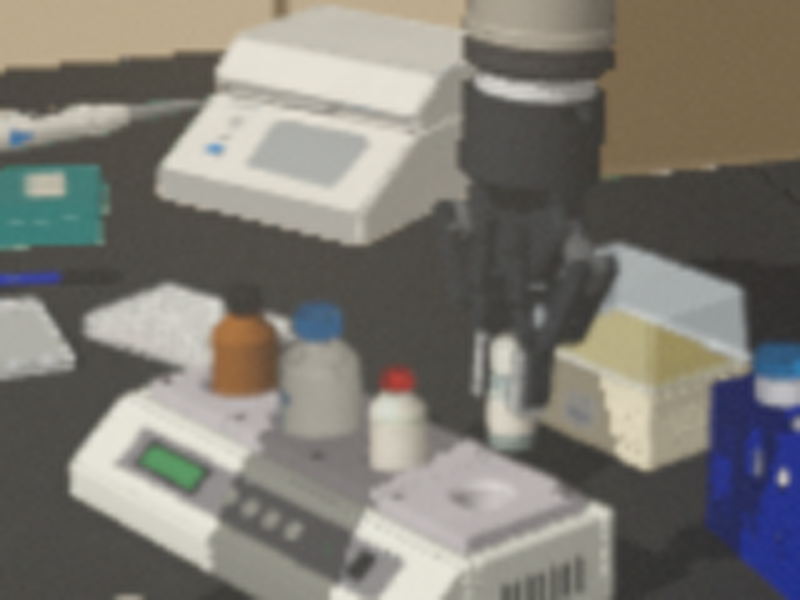

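{"op": "apply_moves", "data": {"increments": [20, 1, -16, 0, 0, 20, 0, 0, 0, 0, 20, 2, -14, 6, 0, 20, 0, 0, 0, 0, 20, 0, 0, 0, 0]}}

```text
t: 50.65
eef_pos: [0.5759, 0.0927, 0.1271]
tool_rot: [0.002, 0.997, 0.049, -0.051]
contact_force: [0.3, 1.0, -0.5]
gripper_width: 0.277
```

```bash
python3 plan.py w25 0.095 2;python3 held.py .0125 .02
```

```text
t 50.65 eef [0.5759 0.0927 0.1271] az -84.36806970932878 toolz [-0.1018 -0.0089 -0.9948] w 23.69325454623106 F [ 0.3209  0.9914 -0.4677] q [-0.9589  0.766   1.0624  1.8398 -0.7295  1.1173 -1.0683]
tool delta mm [ 3.9351  2.0141 31.8226] turn -1.368069709328779
[ 2.   1.  15.9] -0.7
[ 2.   1.  15.9] -0.7
side body [0.5765 0.0919] rel tcp mm [ 0.5092 -0.8126] 59 0.002714021998715061 zrange 0.10776561949325814 0.12568649140236765
top body [0.5765 0.0934] rel tcp mm [0.589  0.6706] 12 0.0005948519841945044 zrange 0.10869786903994916 0.12636081800735566
```

{"op": "apply_moves", "data": {"increments": [20, 1, 2, 10, 0, 20, 0, 0, 0, 0, 20, 2, 0, 14, 0, 20, 0, 0, 0, 0, 20, 0, 0, 0, 0]}}

```text
t: 51.38
eef_pos: [0.5765, 0.0898, 0.1008]
tool_rot: [0.002, 0.998, 0.048, -0.051]
contact_force: [0.1, 0.4, -0.4]
gripper_width: 0.278
```

```bash
python3 plan.py w25 0.076 2;python3 held.py .0125 .02;python3 look.py s19 230 120
```

```text
t 51.38 eef [0.5765 0.0898 0.1008] az -84.4564390293494 toolz [-0.1024 -0.0088 -0.9947] w 23.74420157463831 F [ 0.084   0.3883 -0.3839] q [-0.9345  0.7954  1.0294  1.8542 -0.7612  1.0784 -1.045 ]
tool delta mm [ 2.9202 -0.9394 24.6683] turn -1.4564390293493972
[ 1.5 -0.5 12.3] -0.7
[ 1.5 -0.5 12.3] -0.7
side body [0.5766 0.0895] rel tcp mm [ 0.0877 -0.3179] 53 0.0031141210188394457 zrange 0.08140069227261659 0.10060829592920384
top body [0.5769 0.0905] rel tcp mm [0.3883 0.6875] 13 0.00042603794117231677 zrange 0.08118178474500692 0.0981719790764537
```

View pics/s19.png

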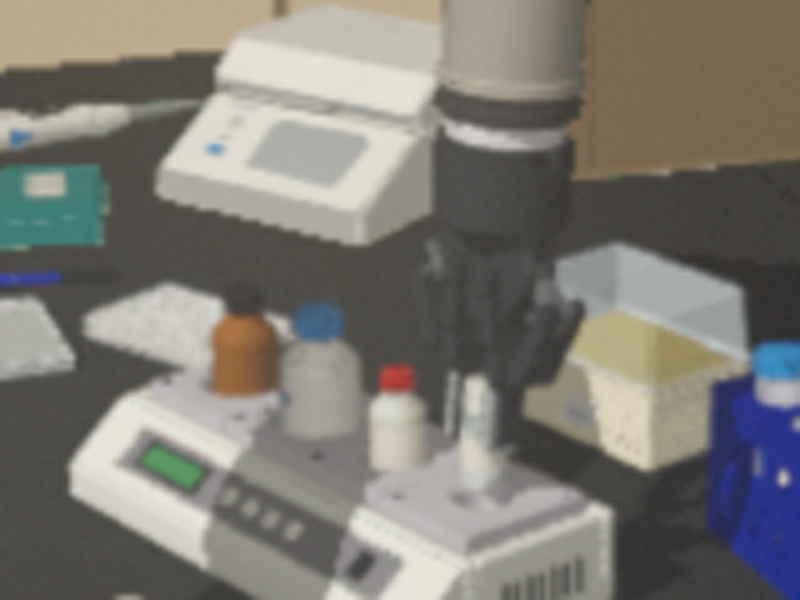

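The vial is within 1 mm of the well centre, with its bottom at about 0.079. Lowering.

{"op": "apply_moves", "data": {"increments": [20, 1, -1, 7, 0, 20, 0, 0, 0, 0, 20, 1, 0, 8, 0, 20, 0, 0, 0, 0, 20, 1, 0, 7, 0, 20, 0, 0, 0, 0]}}

```text
t: 52.28
eef_pos: [0.5773, 0.0914, 0.0774]
tool_rot: [0.002, 0.998, 0.049, -0.051]
contact_force: [-0.2, 0.1, -0.1]
gripper_width: 0.28
```

```bash
python3 plan.py w25 0.074 2
```

```text
t 52.27 eef [0.5773 0.0914 0.0774] az -84.42337433918271 toolz [-0.102  -0.0083 -0.9948] w 23.8940801651348 F [-0.2388  0.0533 -0.0904] q [-0.9182  0.8228  0.9985  1.8634 -0.7913  1.0444 -1.0285]
tool delta mm [-0.1689  0.5974  3.399 ] turn -1.4233743391827147
[-0.1  0.3  1.7] -0.7
[-0.1  0.3  1.7] -0.7
```

{"op": "apply_moves", "data": {"increments": [20, 0, 0, 3, 0, 20, 0, 0, 0, 0]}}

```text
t: 52.52
eef_pos: [0.5772, 0.0913, 0.0743]
tool_rot: [0.002, 0.998, 0.049, -0.051]
contact_force: [-0.1, -0.4, -0.6]
gripper_width: 0.276
```

{"op": "apply_moves", "data": {"increments": [20, 0, 0, 2, 0, 20, 0, 0, 0, 0]}}

```text
t: 52.78
eef_pos: [0.5779, 0.0912, 0.0743]
tool_rot: [0.001, 0.998, 0.048, -0.05]
contact_force: [0.0, 0.3, -0.4]
gripper_width: 0.281
```

{"op": "apply_moves", "data": {"increments": [20, 0, 0, 2, 0, 20, 0, 0, 1, 0]}}

```text
t: 53.02
eef_pos: [0.5785, 0.0913, 0.0739]
tool_rot: [0.0, 0.998, 0.048, -0.049]
contact_force: [-3.7, 0.5, 9.8]
gripper_width: 0.278
```

Contact at the expected 0.074. Releasing and retreating.

{"op": "apply_moves", "data": {"increments": [20, 0, 0, -1, 0, 28, 0, 0, 0, 0, 34, 0, 0, 0, 0, 42, 0, 0, 0, 0, 42, 0, 0, 0, 0]}}

```text
t: 53.65
eef_pos: [0.5784, 0.0914, 0.0743]
tool_rot: [0.0, 0.998, 0.049, -0.05]
contact_force: [-0.8, 0.4, 0.3]
gripper_width: 0.491
```

```bash
python3 plan.py w25 0.074 2;python3 look.py s20 230 120
```

```text
t 53.65 eef [0.5784 0.0914 0.0743] az -84.44289761866519 toolz [-0.0989 -0.0052 -0.9951] w 41.95697519729586 F [-0.7629  0.393   0.3072] q [-0.9136  0.8251  0.9932  1.8647 -0.7983  1.0376 -1.0233]
tool delta mm [-1.5728  0.4272  0.491 ] turn -1.4428976186651852
[-0.8  0.2  0.2] -0.7
[-0.8  0.2  0.2] -0.7
```

View pics/s20.png

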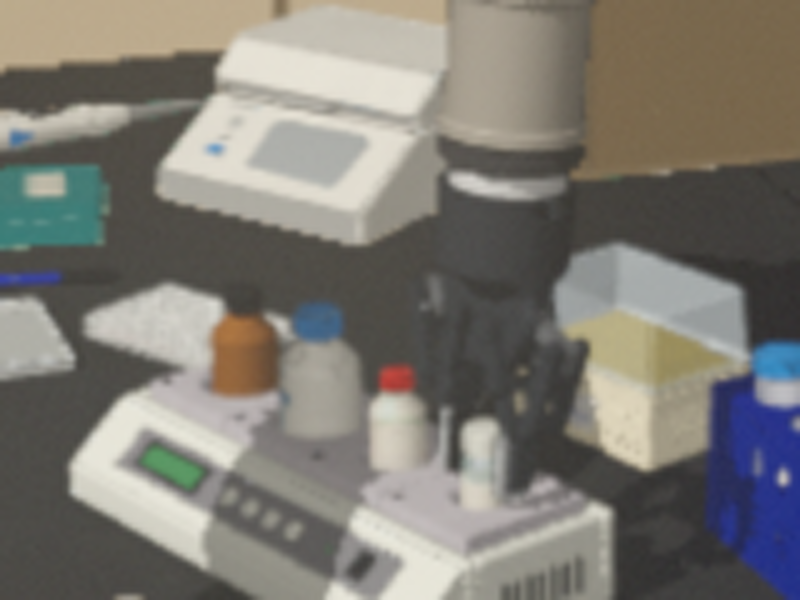

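Seated. Retreating straight up along the tool axis, then moving clear for the final check.

{"op": "apply_moves", "data": {"increments": [42, 0, 0, -10, 0, 42, 0, 0, 0, 0, 42, 0, 0, -20, 0, 42, 0, 0, 0, 0, 42, 0, 0, -30, 0, 42, 0, 0, -30, 0, 42, 0, 0, -30, 0, 42, 0, 0, 0, 0]}}

```text
t: 54.7
eef_pos: [0.5908, 0.092, 0.1998]
tool_rot: [0.0, 0.998, 0.048, -0.049]
contact_force: [0.9, 1.0, -0.4]
gripper_width: 0.492
```

{"op": "apply_moves", "data": {"increments": [42, 0, 30, 0, 0, 42, 0, 50, 0, 0, 42, 0, 50, 0, 0, 42, 0, 50, 0, 0, 42, 0, 30, 0, 0, 42, 0, 0, 0, 0]}}

```text
t: 55.45
eef_pos: [0.6096, -0.1197, 0.1934]
tool_rot: [-0.001, 0.997, 0.051, -0.052]
contact_force: [-0.4, 1.1, -0.6]
gripper_width: 0.495
```

```bash
python3 look.py s21 230 120; cat > fin.py <<'E'
from meas import *
p,_=read_camera("top");cv2.imwrite("pics/t21.png",cv2.resize(p[160:290,165:320],None,fx=5,fy=5)[:600])
b={"amber":(.5409,.313,.021,.048,.081),"white":(.5529,.2389,.024,.044,.093),"drop":(.5648,.1649,.0165,.052,.069),"vial":(.5768,.0908,.0125,.052,.058)}
for n in("side","top"):
    P,c=grid(n,read_camera(n)[1])
    for k,(x,y,r,f,h) in b.items():
        m=(np.hypot(P[:,0]-x,P[:,1]-y)<.02)&(P[:,2]>f+h-.006)&(P[:,2]<f+h+.02)
        print(n,k,"top z",np.percentile(P[m,2],[50,95]) if m.sum() else None,"expect",f+h,"cap xy off mm",1000*(P[m,:2].mean(0)-[x,y]) if m.sum() else None,m.sum(),end=" ")
        m=(np.hypot(P[:,0]-x,P[:,1]-y)<r+.006)&(P[:,2]>.074)&(P[:,2]<f+(.036 if k=="vial" else .042));B=P[m]
        if len(B)>8: print("body off",1000*(least_squares(lambda q:np.hypot(B[:,0]-q[0],B[:,1]-q[1])-r,(x,y),loss="soft_l1",f_scale=.001).x-[x,y]),len(B))
        else: print()
E
python3 fin.py; python3 plan.py w25 .1 1|head -1
```

```text
side amber top z [0.1263 0.1286] expect 0.129 cap xy off mm [-1.9179 -4.8256] 24 body off [0.2782 0.7009] 64
side white top z [0.1343 0.1377] expect 0.137 cap xy off mm [-1.308  -5.6245] 32 body off [ 1.0401 -0.1398] 63
side drop top z [0.1189 0.1211] expect 0.121 cap xy off mm [-1.157  -2.0435] 19 body off [ 0.8636 -0.3562] 68
side vial top z [0.1068 0.1097] expect 0.11 cap xy off mm [-0.1187 -1.801 ] 33 body off [ 0.8155 -0.1739] 44
top amber top z [0.128  0.1323] expect 0.129 cap xy off mm [1.2313 0.0547] 76 body off [2.0505 1.2393] 25
top white top z [0.1364 0.1411] expect 0.137 cap xy off mm [ 1.0891 -0.7718] 94 
top drop top z None expect 0.121 cap xy off mm None 0 
top vial top z None expect 0.11 cap xy off mm None 0 
t 55.65 eef [ 0.6108 -0.115   0.1933] az -83.79785445621992 toolz [-0.1044 -0.0021 -0.9945] w 41.93243062625925 F [0.4578 0.2978 1.2118] q [-0.6003  0.73    1.0775  1.6923 -0.6266  1.2366 -0.8164]
```

View pics/s21.png

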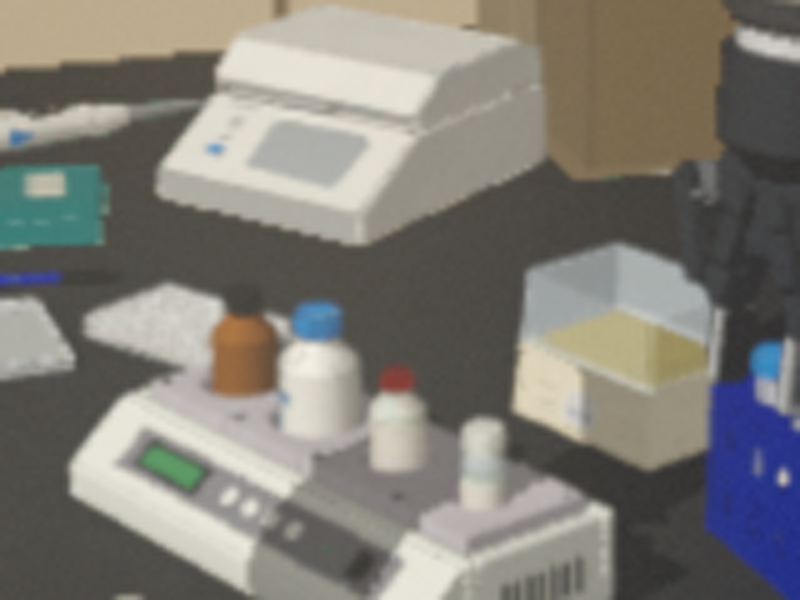

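View pics/t21.png

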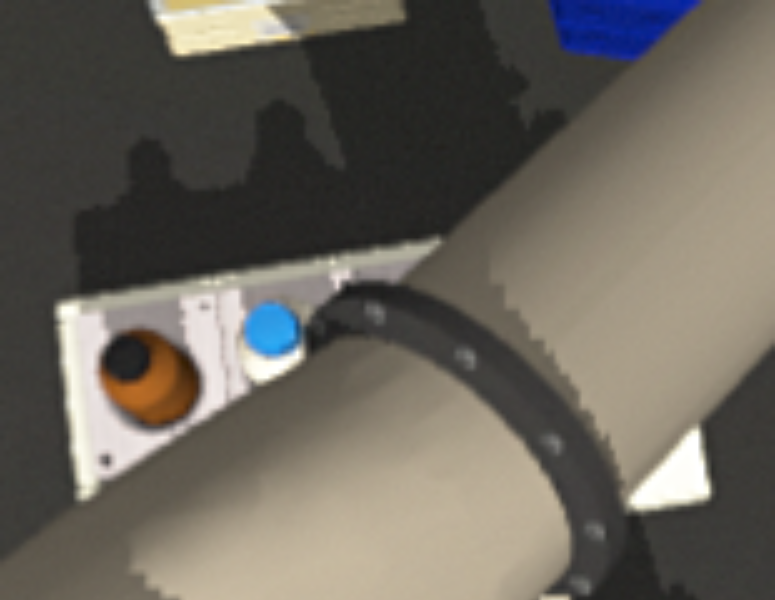

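All four tops are at their expected heights and all stand upright. The top camera's view of the drop bottle and vial is blocked by the forearm, but the side view shows both. The arm is clear, so I hand in.

```bash
python3 -c "
from station import *
print(hand_in()); print(get_obs()['t'])"
```

```text
the job is handed in; nothing more can be done
None
the job is handed in; nothing more can be done
```

All four containers are in the dry bath, each upright and fully down in the well bored to its width, and I handed the job in at about 56 s of the 118 s. I placed them in the order amber (42 block), white (48), drop bottle (33), vial (25). Each was lowered until I felt light contact with the well floor (about 10–24 N), then released.

**Last checks:**
- **Height:** in the side camera the tops read 0.1286, 0.1377, 0.1211 and 0.1097 m (amber, white, drop, vial). The expected heights were 0.129, 0.137, 0.121 and 0.110 m.
- **Position:** in the side camera the bodies were within about 1 mm of their well centres. The pictures showed all four upright.

**What was missing or disagreed:**
- **Top view blocked:** the forearm hid the drop bottle and the vial from the top camera, so only the side view confirms those two.
- **Amber offset:** the top camera put the amber body about 2 mm off centre where the side camera said less than 1 mm. That is within the calibration error and the well's clearance.
- **Cap positions:** the side camera's cap readings were up to 6 mm off. It sees only the near side of the caps, so I did not rely on those.
- **Tool tilt:** the tool drifted to nearly 6° of tilt during fast moves. For the vial I turned the jaws along the row and paused between steps, and it stayed upright.

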